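# Take down the nested organiser and roll its jars into the bay

## Task

Take the nested organiser apart from the top down: set the lid, then the upper tray, then the lower tray right way up and flat, side by side on the grey felt mat. Then move every cream jar from the organiser's base into the open carton while it still stands out on the rollers, and last of all push the carton along the rollers, without lifting it off them, until it is fully home against the stop of the bay. Leave the dish, ring box, lint brush and scent bottle where they are.

Things in the scene. Friction and masses are not known exactly. Their poses are not given: they have to be found in the camera images.
- base: bottom tier of the nested organiser: dark navy open box, 138 mm long (its x) by 100 mm wide (its y) by 50 mm high, walls and floor 4 mm thick, fixed to the shelf. Origin: centre of its underside; z up. The lower tray stands on its rim, the upper tray on the lower, the lid on top, all with the same x and y as the base; each just lifts straight up (no latch). The jars stand on its floor in one row along x, 43 mm apart (places at x = -43, 0, +43 mm), some of which may be empty.
- lid: navy lid, 138 x 100 mm in x and y. Origin: centre of the underside of its plug. A 126 x 88 x 6 mm plug below fits loosely (2 mm a side) into the rim beneath; a 6 mm plate lies on it; on the plate's middle stands a pale bamboo grip fin, 12 mm thick (x), 50 mm long (y), from 12 to 44 mm above the origin. Mass about 0.12 kg. Starts with its origin 132 mm above the base's.
- tray_up: upper tray, dusty pink open box 138 x 100 mm (x, y). Origin: centre of the underside of its 126 x 88 x 6 mm plug; inner floor 10 mm, rim 50 mm above the origin, walls 4 mm. In its middle a pale bamboo grip fin, 12 mm thick (x), 50 mm long (y), from 10 to 42 mm above the origin. About 0.16 kg, empty. Starts with its origin 88 mm above the base's.
- tray_low: lower tray, sage green, otherwise the same as the upper tray. Starts with its origin 44 mm above the base's, right on the base's rim.
- jar1: square cream jar, white with brass cap, 32 x 32 mm (x, y) by 34 mm high, about 60 g. Origin: centre of its underside. Jars may be missing (None at the start): two or three are present.
- jar2: square cream jar, rose with white cap, same size and origin as jar1; may be missing
- jar3: square cream jar, teal with black cap, same size and origin as jar1; may be missing
- carton: loose open-topped white board carton, 150 x 150 mm outside, 60 mm high, walls and floor 4 mm, about 0.25 kg. Origin: centre of its underside. It stands on the rollers of the track between side guides (5 mm clearance each side); its axes are about those of the track.
- track: fixed bamboo roller track lying along its own y, 440 mm long, 180 mm wide (x). Origin: centre of its underside. Twelve free-turning metal rollers across it, tops 35 mm above the origin; side guides (inner faces at x = +-80 mm) rise to 48 mm; it is open at the +y end, and for y below -55 mm taller cheeks (88 mm) make the bay, which is open above and closed by the stop board at y = -208 mm. A carton on the rollers moves with about 1 N of push towards -y.
- bay (a point): point of the track where the carton's origin lies when it is fully home against the stop (133 mm to the track's -y, on the roller tops); axes of the track
- mat: grey felt mat, fixed, 300 x 240 mm (x, y), 3 mm thick. Origin: centre of its underside.
- dish: mint ceramic dish, 84 mm across, 26 mm high, loose bystander; origin centre of underside
- ring_box: glass ring box with brass rim, 64 x 64 x 38 mm, loose bystander; origin centre of underside
- lint_brush: stainless lint brush, 210 mm long along its x, 20 mm high, loose bystander; origin on the underside near its middle
- scent: amber scent bottle with brass cap, 42 mm across, 85 mm high, loose bystander; origin centre of underside

How it is judged:
By the outcome, as a careful person would: the job done as asked, in the order asked, and still so for the second after the job is handed in, with the robot touching nothing.
Of jar1, jar2, jar3 only 2 to 3 are there at a start; the rules pass over those that are not, and their reading is None.
At some moment in a run one of lid, tray_up, tray_low may be knocked a few centimetres aside while the robot is not near it.
Once in a run the grip may slacken for a moment while it holds something.
It also fails if it takes over 210 s, if anything falls off the work surface, if the arm or the gripper's body presses on something with over 40 N, if the wrist force passes 120 N, or if a joint passes its speed limit or range.

## Robot

A 6-joint arm with a two-finger parallel gripper is mounted at the origin on the work surface. World frame = base frame: x ahead of the robot, y to its left, z up, the work surface at z = 0. Lengths are in m, angles in degrees, forces in N, time in s.
With the tool pointing down it reaches from about 0.25 to 0.725 m from the base axis. Payload 9.7 kg.
Tool frame: the origin (TCP) lies midway between the tips of the shut fingers; the grasp point (between the pads) lies 19 mm behind it; z points along the fingers, y is the line along which they close (so a half turn about z gives the same grasp; the last joint's range is limited). The gripper opens to 85 mm and grips with 20 to 120 N. Pads are 22 mm wide; open, the fingers measure 114 mm over their backs; the gripper's body (76 mm by 85 mm) begins 54 mm behind the grasp point. The pads swing forward as they close: fully open they stand 13 mm farther back than shut.
Start: joints at [0, 4.979, 10.078, 95.1, 0, 90], TCP at [0.55, -0, 0.231] pointing down, gripper open.
Joint ranges: [-179.16, 179.16], [-48.56, 103.87], [-65.8, 70.77], [-126.05, 130.52], [-82.76, 87.17], [-180, 180]. Speed limits (degrees/s): [127.2, 127.2, 147.25, 180, 180, 180].

## Interface

Orientations are given as [roll, pitch, yaw] about the fixed x, y, z axes, in that order (R = Rz(yaw) Ry(pitch) Rx(roll)).
In Python, from workcell import bot gives the robot as it stands.
- The arm moves only by the shell command python3 -m crank 'ROWS' [FORCE]. ROWS is JSON, a list of rows, each an object with "gripper": the finger opening in mm, from 0 to 85.4; "travel": the shift along the tool's x, y, z in mm, a list of three; "twist": the turn, a rotation vector about the tool's x, y, z in rad, a list of three. In form: [{"gripper": gripper, "travel": [tx, ty, tz], "twist": [rx, ry, rz]}, ...]. A call has 1 to 12 rows; each row shifts and turns the commanded pose from where the row before left it, along the tool's axes as they then stand; what a row does not reach is not made up. A row lasts 1/8 s, in which the tool goes at most 62.5 mm and 10.7 degrees, less where a joint would pass 70% of its speed; a pose out of reach is approached as far as the arm can. A call is refused whole if a number of a shift passes 62.5 or a number of a turn 0.188, either way. A call with a gripper value outside its range is refused whole. The fingers move at their own pace and stop on an object; FORCE is the grip in N (left out, the last holds). Time passes only in rows, so rows that do not move let the fingers close. It gives the time, the measured TCP pose, the force, the opening and the grip force at its end, in the units of the state.
- bot.get_obs(): the state, without advancing time (a new reading comes with each control period).
- bot.camera(name): name is "scene" or "side" or "wrist"; returns the picture (384x512x3 uint8, red, green, blue); there is no depth.
- bot.calibration(name): a dict with "vfov" (degrees; the focal length in pixels is half the picture's height over the tangent of half this angle, whatever the lens; pixels are square), "cx", "cy" (the principal point, pixels), "camera_from_world" (4x4, takes a point from world to camera coordinates). Camera axes: x right, y down, z forward; pixel columns grow to the right and rows downward; lengths in m; the calibration is good to about 2 mm. A picture is of the moment at which its call begins: read the wrist's pose just before it. calibration takes no time and is no camera call; for the wrist camera it gives the pose at the moment of the call.
- bot.job_done(): hands the job in; it is judged then, once.
The state is a dict: "time": time; "q": joint angles; "qd": joint speeds; "joint_efforts": joint torques, N m; "ee_pos": TCP position; "tcp_rot": TCP orientation; "wrist_force": force on the tool from outside, world axes, zero at the start; "torque": the same for the moment, N m; "opening": finger opening in m; "grasp_force": force on a finger pad.
Only numpy, scipy, OpenCV 4.12 (cv2) and the standard library are available. Lean on these libraries where they do the work, as an engineer would, in place of code of your own. Each camera call takes 0.05 s, during which the arm holds its last target. There are 200 camera calls.

## Working session

There is one attempt and no reset: what is moved stays moved. The work goes in short steps, Python scripts to look and compute and a shell command to move; the robot and the scene stay as the last step left them, time stands still between calls to the robot, and variables do not carry over. Pictures are saved under pics/ and viewed, at most 14 in all, crops included, and the job is handed in when it is done.

```bash
ls; mkdir -p pics; cat > h.py <<'E'
import numpy as np, cv2
from workcell import bot
def snap(n,f): 
    im=bot.camera(n)[:,:,::-1]; cv2.imwrite('pics/'+f,im); return im
def K(n):
    c=bot.calibration(n); f=192/np.tan(np.radians(c['vfov'])/2)
    return c,f
def ray(c,f,u,v,z):
    T=np.array(c['camera_from_world']);R=T[:3,:3];o=-R.T@T[:3,3]
    d=R.T@np.array([(u-c['cx'])/f,(v-c['cy'])/f,1]); s=(z-o[2])/d[2]
    return o+s*d
def proj(c,f,p):
    q=np.array(c['camera_from_world'])@np.append(p,1); return q[:2]/q[2]*f+[c['cx'],c['cy']]
E
python3 - <<'E'
from h import *
o=bot.get_obs();print(o)
a=snap('scene','s0.png');b=snap('side','d0.png')
cv2.imwrite('pics/s0b.png',cv2.resize(a,(800,600),interpolation=cv2.INTER_CUBIC))
cv2.imwrite('pics/d0b.png',cv2.resize(b,(800,600),interpolation=cv2.INTER_CUBIC))
for n in('scene','side','wrist'): print(bot.calibration(n))
E
```

```text
pics
{'time': 0.0, 'q': array([ 2.15948169e-04,  5.01060907e+00,  1.00338036e+01,  9.50987967e+01,
       -2.47829777e-03,  9.00009800e+01]), 'qd': array([-0.11141963, -0.04583375, -0.03010997, -0.010546  , -0.06697973,
        0.04723378]), 'joint_efforts': array([ 7.68234549e-04, -5.20392072e+01,  4.64802504e+01,  1.63646933e-02,
        2.23589603e-05, -6.77332673e-05]), 'ee_pos': array([ 5.49771736e-01, -1.02554267e-05,  2.30581949e-01]), 'tcp_rot': array([-1.79924398e+02,  2.47958873e-03,  8.99992392e+01]), 'wrist_force': array([-0.2704456 ,  0.53131481,  0.26224523]), 'torque': array([-0.01872113,  0.01116971, -0.03432699]), 'grasp_force': 0.0, 'opening': 0.08522619726805596}
{'vfov': 43.14125643542678, 'cx': 257.5122445174352, 'cy': 180.62007185735413, 'camera_from_world': array([[ 0.58721969,  0.80927832,  0.01554484, -0.30566963],
       [ 0.52407737, -0.36549924, -0.76925497, -0.23175527],
       [-0.61685975,  0.45986836, -0.6387528 ,  1.60062228],
       [ 0.        ,  0.        ,  0.        ,  1.        ]])}
{'vfov': 43.289906511777836, 'cx': 253.96919916802403, 'cy': 196.42409207870296, 'camera_from_world': array([[ 9.61104662e-01, -2.76183886e-01,  5.38027949e-04,
        -5.46728058e-01],
       [-1.82425462e-01, -6.36290750e-01, -7.49569898e-01,
         1.73587684e-01],
       [ 2.07361469e-01,  7.20316974e-01, -6.61924979e-01,
         1.35524550e+00],
       [ 0.00000000e+00,  0.00000000e+00,  0.00000000e+00,
         1.00000000e+00]])}
{'vfov': 64.20530768370134, 'cx': 260.2062069841709, 'cy': 191.84806316483903, 'camera_from_world': array([[ 9.99999498e-01, -7.58877630e-04, -6.54549173e-04,
        -5.50232509e-01],
       [-5.51405078e-04, -9.62028853e-01,  2.72947216e-01,
        -3.48512496e-02],
       [-8.36828727e-04, -2.72946718e-01, -9.62028788e-01,
         3.79181630e-01],
       [ 0.00000000e+00,  0.00000000e+00,  0.00000000e+00,
         1.00000000e+00]])}
```

View pics/s0b.png

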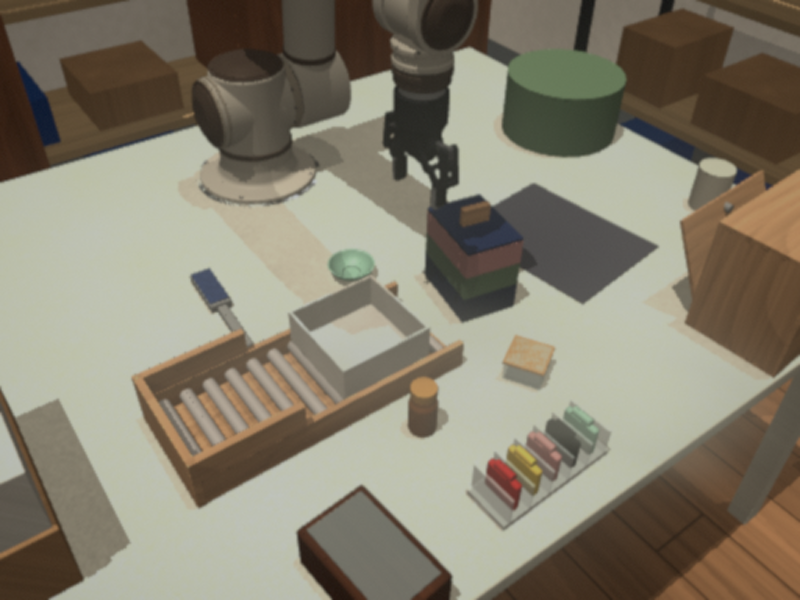

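View pics/d0b.png

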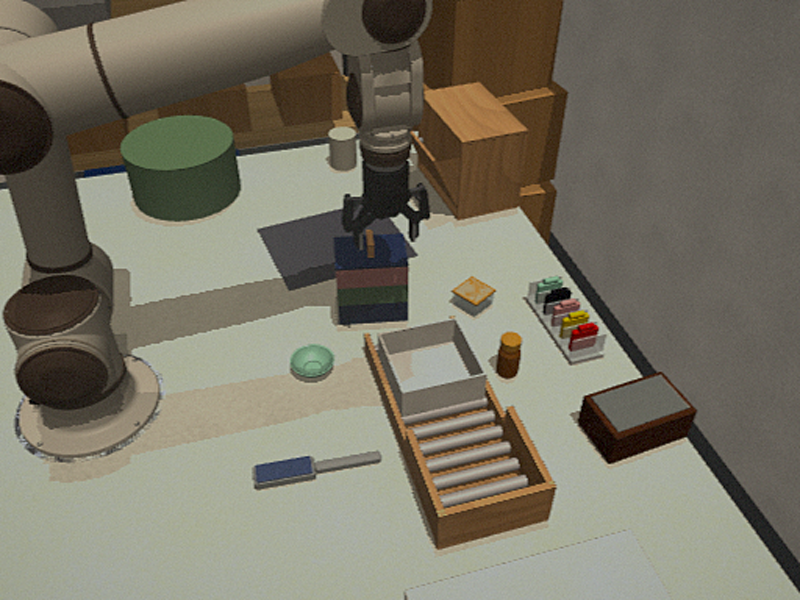

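The scene and side views show the stack with a lid fin, with the mat beyond it. The track's stop end is nearest the side camera, the carton stands at the open end, and the dish lies near the carton. Next I turn the corner pixels into positions.

```bash
python3 - <<'E'
from h import *
def g(n,pts,z):
    c,f=K(n)
    for u,v in pts: print(n,u,v,z,np.round(ray(c,f,u/1.5625,v/1.5625,z)[:2],3))
g('side',[(335,239),(407,235),(407,265),(335,268)],.144)
g('scene',[(428,207),(475,196),(521,234),(467,252)],.144)
print('mat');g('scene',[(535,183),(657,245),(585,300)],.003);g('side',[(258,233),(290,287),(415,250)],.003)
print('carton');g('scene',[(290,317),(372,281),(430,325),(345,365)],.095);g('side',[(378,332),(452,319),(485,371),(404,388)],.095)
print('track stop top');g('scene',[(135,378),(195,474)],.088);g('side',[(437,514),(552,486)],.088)
print('track guide end');g('scene',[(397,287),(462,346)],.048);g('side',[(367,337)],.048)
print('scent,box,dish,brush');g('side',[(508,372),(473,303),(312,372)],0);g('scene',[(423,428),(528,374),(352,275)],0)
g('side',[(254,478),(380,457)],.01)
E
```

```text
side 335 239 0.144 [0.492 0.172]
side 407 235 0.144 [0.632 0.146]
side 407 265 0.144 [0.604 0.054]
side 335 268 0.144 [0.472 0.083]
scene 428 207 0.144 [0.474 0.083]
scene 475 196 0.144 [0.493 0.169]
scene 521 234 0.144 [0.618 0.158]
scene 467 252 0.144 [0.606 0.058]
mat
scene 535 183 0.003 [0.368 0.452]
scene 657 245 0.003 [0.656 0.49 ]
scene 585 300 0.003 [0.688 0.263]
side 258 233 0.003 [0.361 0.433]
side 290 287 0.003 [0.398 0.221]
side 415 250 0.003 [0.689 0.272]
carton
scene 290 317 0.095 [ 0.531 -0.213]
scene 372 281 0.095 [ 0.531 -0.068]
scene 430 325 0.095 [ 0.662 -0.055]
scene 345 365 0.095 [ 0.659 -0.2  ]
side 378 332 0.095 [ 0.517 -0.058]
side 452 319 0.095 [ 0.656 -0.062]
side 485 371 0.095 [ 0.667 -0.202]
side 404 388 0.095 [ 0.523 -0.201]
track stop top
scene 135 378 0.088 [ 0.511 -0.441]
scene 195 474 0.088 [ 0.702 -0.44 ]
side 437 514 0.088 [ 0.502 -0.441]
side 552 486 0.088 [ 0.681 -0.443]
track guide end
scene 397 287 0.048 [ 0.52  -0.011]
scene 462 346 0.048 [ 0.688 -0.011]
side 367 337 0.048 [ 0.506 -0.017]
scent,box,dish,brush
side 508 372 0 [ 0.747 -0.133]
side 473 303 0 [0.753 0.07 ]
side 312 372 0 [ 0.395 -0.032]
scene 423 428 0 [ 0.748 -0.129]
scene 528 374 0 [0.757 0.066]
scene 352 275 0 [ 0.401 -0.024]
side 254 478 0.01 [ 0.257 -0.248]
side 380 457 0.01 [ 0.464 -0.264]
```

```bash
cat >> h.py <<'E'
def goto(x,y,z,yaw):
    "yaw = world yaw of tool y; prints travel in tool axes (before turning), mm, and twist about tool z"
    o=bot.get_obs();p=o['ee_pos'];t=np.radians(o['tcp_rot'][2]);d=np.array([x,y,z])-p
    tx=np.array([np.cos(t),np.sin(t)]);ty=np.array([np.sin(t),-np.cos(t)])
    a=np.radians((np.degrees(t)-90-yaw+90)%180-90)
    print('t',round(o['time'],2),'TCP',p.round(4),'rpy',o['tcp_rot'].round(1),'F',o['wrist_force'].round(1),'open',round(o['opening']*1000,1))
    print('travel',(1000*np.array([d[:2]@tx,d[:2]@ty,-d[2]])).round(1),'twist z',round(a,3))
def look(f,sc=1.5625):
    c,ff=K('wrist'); im=snap('wrist',f)
    cv2.imwrite('pics/'+f,cv2.resize(im,None,fx=sc,fy=sc,interpolation=cv2.INTER_CUBIC)); return c,ff,im
E
python3 -m crank '[{"gripper":85,"travel":[10,0,-10],"twist":[0,0,0]},{"gripper":85,"travel":[30,-1,-10],"twist":[0,0,0]},{"gripper":85,"travel":[40,-1,0],"twist":[0,0,0]},{"gripper":85,"travel":[34,-1,0],"twist":[0,0,0]},{"gripper":85,"travel":[0,0,0],"twist":[0,0,0.1]},{"gripper":85,"travel":[0,0,0],"twist":[0,0,0.09]},{"gripper":85,"travel":[0,0,0],"twist":[0,0,0]},{"gripper":85,"travel":[0,0,0],"twist":[0,0,0]}]'
python3 - <<'E'
from h import *
goto(.547,.114,.25,-11); look('w1.png')
E
```

```text
time: 1.1
ee_pos: [0.547, 0.1142, 0.2516]
tcp_rot: [180.0, -0.0, 79.2]
wrist_force: [-0.6, 0.7, 0.3]
opening: 0.0851
grasp_force: 0.0
t 1.1 TCP [0.547  0.1142 0.2516] rpy [180.   -0.   79.2] F [-0.6  0.7  0.3] open 85.1
travel [-0.2  0.   1.6] twist z 0.004
```

View pics/w1.png

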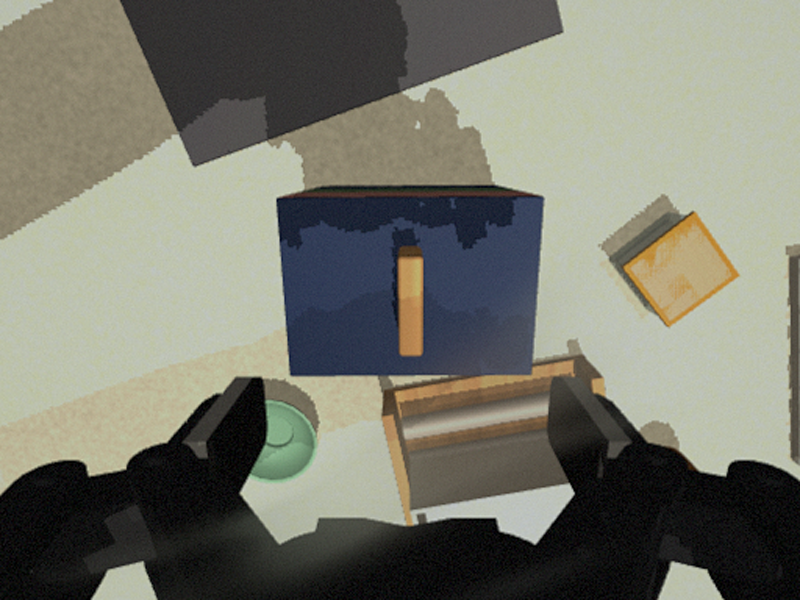

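The lid is square to the picture, with corners at (277,198), (544,197), (532,375) and (290,375). The fin top spans (399–423, 257–356), and the mat's near corners are at (194,165) and (562,32).

```bash
python3 - <<'E'
from h import *
c,f=K('wrist')
P=lambda u,v,z: ray(c,f,u/1.5625,v/1.5625,z)[:2]
q=[P(*p,.144) for p in((277,198),(544,197),(532,375),(290,375))]
print(np.round(q,4),np.mean(q,0)); 
for a,b in((0,1),(3,2)): d=q[b]-q[a];print(np.hypot(*d),np.degrees(np.arctan2(d[1],d[0])))
print('fin',P(411,306,.176))
m=[P(194,165,.003),P(562,32,.003)];d=m[1]-m[0];print('mat',m,np.hypot(*d),np.degrees(np.arctan2(d[1],d[0])))
d/=np.hypot(*d);n=np.array([-d[1],d[0]]);mc=m[0]+.15*d+.12*n;print(mc)
for a,b in((-73,-56),(73,-56),(-73,56)): print(a,b,mc+d*a/1e3+n*b/1e3)
fc=P(411,306,.176); goto(*fc,.147,-10.8)
E
```

```text
[[0.4921 0.1785]
 [0.627  0.1532]
 [0.6092 0.0553]
 [0.4736 0.0813]] [0.5504718  0.11705775]
0.13722424799821684 -10.631353309454596
0.1380765044060698 -10.8543125079112
fin [0.55048015 0.11804716]
mat [array([0.39603013, 0.21329828]), array([0.69053211, 0.25271211])] 0.2971276928094877 7.622722408255036
[0.52878665 0.35213526]
-73 -56 [0.46386012 0.28694672]
73 -56 [0.60856992 0.30631354]
-73 56 [0.44900338 0.39795698]
t 1.15 TCP [0.547  0.1141 0.2515] rpy [180.   -0.   79.2] F [-0.2 -0.3  1. ] open 85.0
travel [  4.5   2.7 104.5] twist z 0.0
```

```bash
python3 -m crank '[{"gripper":85,"travel":[4,3,20],"twist":[0,0,0]},{"gripper":85,"travel":[0,0,30],"twist":[0,0,0]},{"gripper":85,"travel":[0,0,30],"twist":[0,0,0]},{"gripper":85,"travel":[0,0,20],"twist":[0,0,0]},{"gripper":85,"travel":[0,0,4],"twist":[0,0,0]},{"gripper":0,"travel":[0,0,0],"twist":[0,0,0]},{"gripper":0,"travel":[0,0,0],"twist":[0,0,0]},{"gripper":0,"travel":[0,0,0],"twist":[0,0,0]},{"gripper":0,"travel":[0,0,0],"twist":[0,0,0]},{"gripper":0,"travel":[0,0,0],"twist":[0,0,0]},{"gripper":0,"travel":[0,0,0],"twist":[0,0,0]}]' 80
python3 -c "
from h import *
goto(.464,.287,.24,7.6)"
```

```text
time: 2.52
ee_pos: [0.551, 0.1174, 0.1479]
tcp_rot: [179.9, -0.0, 79.1]
wrist_force: [0.0, -0.9, 6.3]
opening: 0.0108
grasp_force: 78.9
t 2.52 TCP [0.551  0.1174 0.1479] rpy [179.9  -0.   79.1] F [ 0.  -0.9  6.3] open 10.8
travel [ 150.1 -117.4  -92.1] twist z -0.323
```

```bash
python3 -m crank '[{"gripper":0,"travel":[0,0,-10],"twist":[0,0,0]},{"gripper":0,"travel":[0,0,-20],"twist":[0,0,0]},{"gripper":0,"travel":[0,0,-30],"twist":[0,0,0]},{"gripper":0,"travel":[30,-15,0],"twist":[0,0,0]},{"gripper":0,"travel":[45,-22,0],"twist":[0,0,0]},{"gripper":0,"travel":[45,-22,0],"twist":[0,0,0]},{"gripper":0,"travel":[45,-22,0],"twist":[0,0,0]},{"gripper":0,"travel":[40,-22,0],"twist":[0,0,0]},{"gripper":0,"travel":[30,-20,0],"twist":[0,0,-0.1]},{"gripper":0,"travel":[20,-10,0],"twist":[0,0,-0.12]},{"gripper":0,"travel":[0,0,0],"twist":[0,0,-0.1]},{"gripper":0,"travel":[0,0,0],"twist":[0,0,0]}]' 80
python3 -c "
from h import *
goto(.449,.398,.019,7.6)"
```

```text
time: 4.03
ee_pos: [0.4659, 0.3924, 0.2072]
tcp_rot: [-180.0, 0.0, 97.4]
wrist_force: [-0.5, -0.2, -0.9]
opening: 0.0109
grasp_force: 78.1
t 4.03 TCP [0.4659 0.3924 0.2072] rpy [-180.     0.    97.4] F [-0.5 -0.2 -0.9] open 10.9
travel [  7.8 -16.  188.2] twist z -0.003
```

```bash
python3 -m crank '[{"gripper":0,"travel":[8,-16,30],"twist":[0,0,0]},{"gripper":0,"travel":[0,0,40],"twist":[0,0,0]},{"gripper":0,"travel":[0,0,40],"twist":[0,0,0]},{"gripper":0,"travel":[0,0,30],"twist":[0,0,0]},{"gripper":0,"travel":[0,0,25],"twist":[0,0,0]},{"gripper":0,"travel":[0,0,13],"twist":[0,0,0]},{"gripper":0,"travel":[0,0,8],"twist":[0,0,0]},{"gripper":0,"travel":[0,0,0],"twist":[0,0,0]},{"gripper":0,"travel":[0,0,1],"twist":[0,0,0]},{"gripper":0,"travel":[0,0,0],"twist":[0,0,0]}]' 80
python3 -c "
from h import *
goto(.449,.398,.019,7.6)"
```

```text
time: 5.28
ee_pos: [0.4495, 0.3983, 0.021]
tcp_rot: [180.0, -0.0, 97.4]
wrist_force: [0.6, -0.3, -0.8]
opening: 0.0104
grasp_force: 78.3
t 5.28 TCP [0.4495 0.3983 0.021 ] rpy [180.   -0.   97.4] F [ 0.6 -0.3 -0.8] open 10.4
travel [-0.2 -0.5  2. ] twist z -0.003
```

Lower the rest, release to 40 mm, rise and return over the stack.

```bash
python3 -m crank '[{"gripper":0,"travel":[0,0,1],"twist":[0,0,0]},{"gripper":0,"travel":[0,0,1],"twist":[0,0,0]},{"gripper":0,"travel":[0,0,0],"twist":[0,0,0]},{"gripper":0,"travel":[0,0,0],"twist":[0,0,0]}]'
python3 -m crank '[{"gripper":50,"travel":[0,0,0],"twist":[0,0,0]},{"gripper":50,"travel":[0,0,0],"twist":[0,0,0]},{"gripper":50,"travel":[0,0,0],"twist":[0,0,0]},{"gripper":50,"travel":[0,0,-15],"twist":[0,0,0]},{"gripper":85,"travel":[0,0,-40],"twist":[0,0,0]},{"gripper":85,"travel":[0,0,-50],"twist":[0,0,0]},{"gripper":85,"travel":[0,0,-50],"twist":[0,0,0]},{"gripper":85,"travel":[0,0,-50],"twist":[0,0,0]},{"gripper":85,"travel":[0,0,0],"twist":[0,0,0]}]'
python3 - <<'E'
from h import *
goto(.5505,.1175,.23,-10.8); look('w2.png')
E
```

```text
time: 5.78
ee_pos: [0.4493, 0.3981, 0.0189]
tcp_rot: [180.0, -0.0, 97.4]
wrist_force: [-1.0, -1.1, 4.5]
opening: 0.0105
grasp_force: 78.9
time: 6.9
ee_pos: [0.4502, 0.399, 0.2291]
tcp_rot: [179.6, -0.3, 97.5]
wrist_force: [-0.1, 0.7, 0.3]
opening: 0.085
grasp_force: 0.0
t 6.9 TCP [0.4502 0.399  0.2291] rpy [179.6  -0.3  97.5] F [-0.1  0.7  0.3] open 85.0
travel [-292.1   62.9   -0.9] twist z 0.319
```

View pics/w2.png

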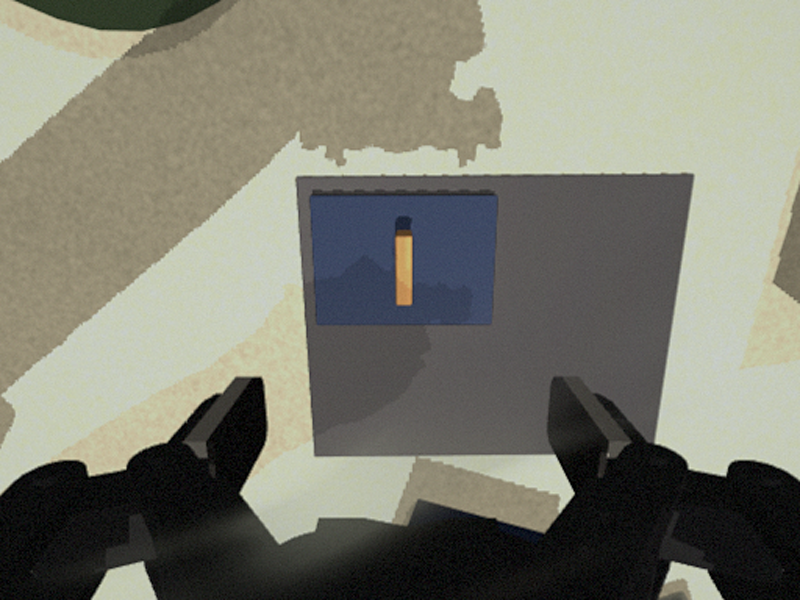

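The lid lies flat and square inside the mat's corner, spanning (310–497, 193–325) with the mat at (297–693, 175–456). I return over the stack for the upper tray.

```bash
cat >> h.py <<'E'
def fin(z,im,c,f,guess):
    "bamboo fin top centre near guess: world xy and angle of its short side"
    h=cv2.cvtColor(im,cv2.COLOR_BGR2HSV); m=cv2.inRange(h,(8,90,90),(25,255,255))
    u,v=proj(c,f,[*guess,z]); k=np.zeros_like(m); cv2.circle(k,(int(u),int(v)),75,255,-1); m&=k
    n,l,s,ce=cv2.connectedComponentsWithStats(m); i=1+np.argmax(s[1:,4])
    y,x=np.where(l==i); r=cv2.minAreaRect(np.c_[x,y].astype(np.float32)); b=cv2.boxPoints(r)
    q=np.array([ray(c,f,*p,z)[:2] for p in b]); e=[q[1]-q[0],q[2]-q[1]]; e.sort(key=lambda a:a@a)
    a=np.degrees(np.arctan2(e[0][1],e[0][0])); a=(a+90)%180-90
    print('fin px',r[0],'sides',[round(float(np.hypot(*t)),3) for t in e],'xy',q.mean(0).round(4),'yaw',round(a,1)); return q.mean(0),a
E
python3 -m crank '[{"gripper":85,"travel":[-20,3,0],"twist":[0,0,0]},{"gripper":85,"travel":[-40,10,0],"twist":[0,0,0]},{"gripper":85,"travel":[-50,10,0],"twist":[0,0,0]},{"gripper":85,"travel":[-50,10,0],"twist":[0,0,0]},{"gripper":85,"travel":[-50,10,0],"twist":[0,0,0]},{"gripper":85,"travel":[-50,10,0],"twist":[0,0,0]},{"gripper":85,"travel":[-32,10,0],"twist":[0,0,0.1]},{"gripper":85,"travel":[0,0,0],"twist":[0,0,0.11]},{"gripper":85,"travel":[0,0,0],"twist":[0,0,0.11]},{"gripper":85,"travel":[0,0,0],"twist":[0,0,0]},{"gripper":85,"travel":[0,0,0],"twist":[0,0,0]}]'
python3 - <<'E'
from h import *
c,f,_=look('w3.png');im=cv2.resize(cv2.imread('pics/w3.png'),(512,384))
g,a=fin(.130,im,c,f,(.5505,.1175)); goto(.5505,.1175,.104,-10.8)
E
```

```text
time: 8.32
ee_pos: [0.5492, 0.1162, 0.2227]
tcp_rot: [-179.9, 0.0, 79.2]
wrist_force: [0.4, 0.4, 0.3]
opening: 0.0851
grasp_force: 0.0
fin px (260.0, 192.5) sides [0.011, 0.049] xy [0.5497 0.1176] yaw -10.8
t 8.38 TCP [0.5492 0.1164 0.2229] rpy [-180.     0.    79.2] F [ 0.1 -0.  -0.6] open 85.1
travel [  1.3   1.  118.9] twist z 0.0
```

View pics/w3.png

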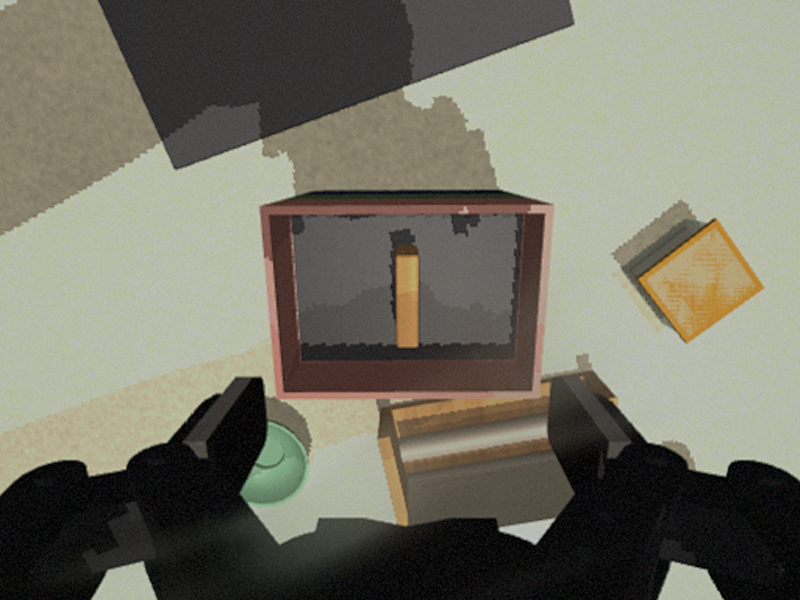

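The pink upper tray is in place, with its fin at about (406,300) where expected. I grasp it.

```bash
python3 -m crank '[{"gripper":60,"travel":[1,1,20],"twist":[0,0,0]},{"gripper":60,"travel":[0,0,30],"twist":[0,0,0]},{"gripper":60,"travel":[0,0,30],"twist":[0,0,0]},{"gripper":60,"travel":[0,0,25],"twist":[0,0,0]},{"gripper":60,"travel":[0,0,14],"twist":[0,0,0]},{"gripper":0,"travel":[0,0,0],"twist":[0,0,0]},{"gripper":0,"travel":[0,0,0],"twist":[0,0,0]},{"gripper":0,"travel":[0,0,0],"twist":[0,0,0]},{"gripper":0,"travel":[0,0,0],"twist":[0,0,0]},{"gripper":0,"travel":[0,0,0],"twist":[0,0,0]}]' 80
python3 -m crank '[{"gripper":0,"travel":[0,0,-10],"twist":[0,0,0]},{"gripper":0,"travel":[0,0,-20],"twist":[0,0,0]},{"gripper":0,"travel":[0,0,-30],"twist":[0,0,0]},{"gripper":0,"travel":[0,0,-10],"twist":[0,0,0]},{"gripper":0,"travel":[30,-20,0],"twist":[0,0,0]},{"gripper":0,"travel":[40,-30,0],"twist":[0,0,0]},{"gripper":0,"travel":[40,-30,0],"twist":[0,0,0]},{"gripper":0,"travel":[40,-25,0],"twist":[0,0,0]},{"gripper":0,"travel":[0,-10,0],"twist":[0,0,-0.1]},{"gripper":0,"travel":[0,0,0],"twist":[0,0,-0.12]},{"gripper":0,"travel":[0,0,0],"twist":[0,0,-0.1]},{"gripper":0,"travel":[0,0,0],"twist":[0,0,0]}]' 80
python3 -c "
from h import *
goto(.464,.287,.019,7.6)"
```

```text
time: 9.62
ee_pos: [0.5513, 0.1176, 0.1057]
tcp_rot: [179.9, -0.1, 79.1]
wrist_force: [-0.8, -0.4, 6.3]
opening: 0.0105
grasp_force: 79.1
time: 11.12
ee_pos: [0.4659, 0.2864, 0.1737]
tcp_rot: [-180.0, 0.0, 97.4]
wrist_force: [0.3, -0.3, -1.4]
opening: 0.0103
grasp_force: 78.2
t 11.12 TCP [0.4659 0.2864 0.1737] rpy [-180.     0.    97.4] F [ 0.3 -0.3 -1.4] open 10.3
travel [  0.8  -1.8 154.7] twist z -0.003
```

```bash
python3 -m crank '[{"gripper":0,"travel":[0,-2,30],"twist":[0,0,0]},{"gripper":0,"travel":[0,0,40],"twist":[0,0,0]},{"gripper":0,"travel":[0,0,35],"twist":[0,0,0]},{"gripper":0,"travel":[0,0,25],"twist":[0,0,0]},{"gripper":0,"travel":[0,0,13],"twist":[0,0,0]},{"gripper":0,"travel":[0,0,7],"twist":[0,0,0]},{"gripper":0,"travel":[0,0,2],"twist":[0,0,0]},{"gripper":0,"travel":[0,0,0],"twist":[0,0,0]},{"gripper":0,"travel":[0,0,0],"twist":[0,0,0]}]' 80

```

```text
time: 12.25
ee_pos: [0.4645, 0.2865, 0.023]
tcp_rot: [179.9, -0.0, 97.4]
wrist_force: [0.5, -0.2, -2.3]
opening: 0.0107
grasp_force: 78.3
```

```bash
python3 -m crank '[{"gripper":0,"travel":[0,0,1],"twist":[0,0,0]},{"gripper":0,"travel":[0,0,1.5],"twist":[0,0,0]},{"gripper":0,"travel":[0,0,0],"twist":[0,0,0]},{"gripper":0,"travel":[0,0,0],"twist":[0,0,0]}]'
python3 -m crank '[{"gripper":50,"travel":[0,0,0],"twist":[0,0,0]},{"gripper":50,"travel":[0,0,0],"twist":[0,0,0]},{"gripper":50,"travel":[0,0,0],"twist":[0,0,0]},{"gripper":50,"travel":[0,0,-20],"twist":[0,0,0]},{"gripper":50,"travel":[0,0,-40],"twist":[0,0,0]},{"gripper":85,"travel":[0,0,-50],"twist":[0,0,0]},{"gripper":85,"travel":[0,0,-50],"twist":[0,0,0]},{"gripper":85,"travel":[0,0,-30],"twist":[0,0,0]},{"gripper":85,"travel":[0,0,0],"twist":[0,0,0]}]'
python3 - <<'E'
from h import *
c,f,im=look('w4.png')
fin(.045,im,c,f,(.464,.287)); goto(.5505,.1175,.20,-10.8)
E
```

```text
time: 12.75
ee_pos: [0.4643, 0.2863, 0.0208]
tcp_rot: [180.0, -0.0, 97.4]
wrist_force: [-1.2, -1.5, 6.1]
opening: 0.0104
grasp_force: 79.2
time: 13.88
ee_pos: [0.465, 0.2868, 0.2124]
tcp_rot: [179.8, -0.1, 97.4]
wrist_force: [0.6, 0.1, -1.7]
opening: 0.085
grasp_force: 0.0
fin px (258.5, 175.0) sides [0.011, 0.049] xy [0.4647 0.286 ] yaw 7.4
t 13.93 TCP [0.4646 0.2865 0.2104] rpy [179.9  -0.   97.4] F [-0.2 -0.2  0.5] open 85.2
travel [-178.7   63.3   10.4] twist z 0.318
```

```bash
python3 -m crank '[{"gripper":85,"travel":[-20,6,0],"twist":[0,0,0]},{"gripper":85,"travel":[-40,14,0],"twist":[0,0,0]},{"gripper":85,"travel":[-45,15,0],"twist":[0,0,0]},{"gripper":85,"travel":[-45,16,0],"twist":[0,0,0]},{"gripper":85,"travel":[-28,12,0],"twist":[0,0,0.1]},{"gripper":85,"travel":[0,0,0],"twist":[0,0,0.11]},{"gripper":85,"travel":[0,0,0],"twist":[0,0,0.11]},{"gripper":85,"travel":[0,0,0],"twist":[0,0,0]},{"gripper":85,"travel":[0,0,0],"twist":[0,0,0]}]'
python3 - <<'E'
from h import *
c,f,_=look('w5.png');im=cv2.resize(cv2.imread('pics/w5.png'),(512,384))
g,a=fin(.086,im,c,f,(.5505,.1175)); goto(*g,.061,a)
E
```

```text
time: 15.05
ee_pos: [0.5494, 0.1179, 0.209]
tcp_rot: [-179.9, 0.0, 79.3]
wrist_force: [0.1, 0.2, -0.4]
opening: 0.0853
grasp_force: 0.0
fin px (260.5, 185.0) sides [0.011, 0.048] xy [0.5501 0.1177] yaw -10.8
t 15.1 TCP [0.5495 0.118  0.2092] rpy [-180.     0.    79.2] F [ 0.2 -0.1 -0. ] open 84.8
travel [-1.000e-01  7.000e-01  1.482e+02] twist z 0.0
```

View pics/w5.png

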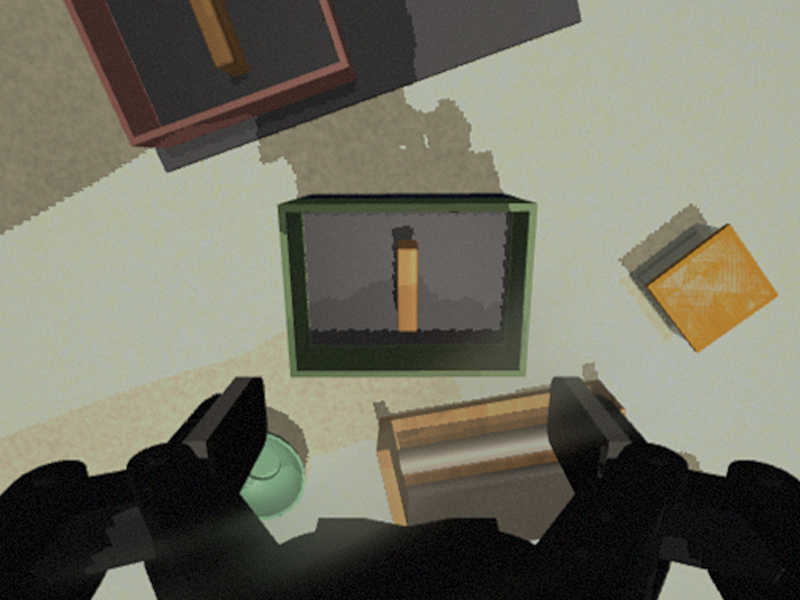

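The green lower tray is in place, its fin at about (408,290), and the pink tray sits on the mat. I grasp the green tray.

```bash
python3 -m crank '[{"gripper":60,"travel":[0,1,20],"twist":[0,0,0]},{"gripper":60,"travel":[0,0,40],"twist":[0,0,0]},{"gripper":60,"travel":[0,0,40],"twist":[0,0,0]},{"gripper":60,"travel":[0,0,30],"twist":[0,0,0]},{"gripper":60,"travel":[0,0,18],"twist":[0,0,0]},{"gripper":0,"travel":[0,0,0],"twist":[0,0,0]},{"gripper":0,"travel":[0,0,0],"twist":[0,0,0]},{"gripper":0,"travel":[0,0,0],"twist":[0,0,0]},{"gripper":0,"travel":[0,0,0],"twist":[0,0,0]},{"gripper":0,"travel":[0,0,0],"twist":[0,0,0]}]' 80
python3 -m crank '[{"gripper":0,"travel":[0,0,-10],"twist":[0,0,0]},{"gripper":0,"travel":[0,0,-20],"twist":[0,0,0]},{"gripper":0,"travel":[0,0,-30],"twist":[0,0,0]},{"gripper":0,"travel":[0,0,-40],"twist":[0,0,0]},{"gripper":0,"travel":[0,0,-20],"twist":[0,0,0]},{"gripper":0,"travel":[30,10,0],"twist":[0,0,0]},{"gripper":0,"travel":[45,5,0],"twist":[0,0,0]},{"gripper":0,"travel":[45,5,0],"twist":[0,0,0]},{"gripper":0,"travel":[45,0,0],"twist":[0,0,-0.1]},{"gripper":0,"travel":[15,0,0],"twist":[0,0,-0.12]},{"gripper":0,"travel":[0,0,0],"twist":[0,0,-0.1]},{"gripper":0,"travel":[0,0,0],"twist":[0,0,0]}]' 80
python3 -c "
from h import *
goto(.6085,.3063,.0205,7.5)"
```

```text
time: 16.35
ee_pos: [0.5513, 0.1179, 0.0635]
tcp_rot: [179.9, -0.1, 79.1]
wrist_force: [-0.9, 0.3, 6.6]
opening: 0.0105
grasp_force: 79.9
time: 17.85
ee_pos: [0.6029, 0.2912, 0.1821]
tcp_rot: [180.0, 0.0, 97.4]
wrist_force: [-0.3, -0.5, -2.4]
opening: 0.0103
grasp_force: 78.8
t 17.85 TCP [0.6029 0.2912 0.1821] rpy [180.    0.   97.4] F [-0.3 -0.5 -2.4] open 10.3
travel [ 14.3   7.6 161.6] twist z -0.001
```

```bash
python3 -m crank '[{"gripper":0,"travel":[14,7.5,25],"twist":[0,0,0]},{"gripper":0,"travel":[0,0,40],"twist":[0,0,0]},{"gripper":0,"travel":[0,0,40],"twist":[0,0,0]},{"gripper":0,"travel":[0,0,27],"twist":[0,0,0]},{"gripper":0,"travel":[0,0,14],"twist":[0,0,0]},{"gripper":0,"travel":[0,0,9],"twist":[0,0,0]},{"gripper":0,"travel":[0,0,2],"twist":[0,0,0]},{"gripper":0,"travel":[0,0,1],"twist":[0,0,0]},{"gripper":0,"travel":[0,0,1],"twist":[0,0,0]},{"gripper":0,"travel":[0,0,0],"twist":[0,0,0]},{"gripper":0,"travel":[0,0,0],"twist":[0,0,0]}]' 80

```

```text
time: 19.23
ee_pos: [0.6085, 0.3058, 0.023]
tcp_rot: [180.0, -0.0, 97.4]
wrist_force: [0.1, -0.9, -1.5]
opening: 0.0101
grasp_force: 78.8
```

```bash
python3 -m crank '[{"gripper":0,"travel":[0,0,1],"twist":[0,0,0]},{"gripper":0,"travel":[0,0,0],"twist":[0,0,0]},{"gripper":0,"travel":[0,0,0],"twist":[0,0,0]}]'
python3 -m crank '[{"gripper":50,"travel":[0,0,0],"twist":[0,0,0]},{"gripper":50,"travel":[0,0,0],"twist":[0,0,0]},{"gripper":50,"travel":[0,0,0],"twist":[0,0,0]},{"gripper":50,"travel":[0,0,-20],"twist":[0,0,0]},{"gripper":50,"travel":[0,0,-40],"twist":[0,0,0]},{"gripper":85,"travel":[0,0,-50],"twist":[0,0,0]},{"gripper":85,"travel":[0,0,-50],"twist":[0,0,0]},{"gripper":85,"travel":[0,0,-40],"twist":[0,0,0]},{"gripper":85,"travel":[0,0,0],"twist":[0,0,0]}]'
python3 - <<'E'
from h import *
look('w6.png')
goto(.5503,.1176,.20,-10.8)
E
```

```text
time: 19.6
ee_pos: [0.6086, 0.3058, 0.0226]
tcp_rot: [180.0, -0.0, 97.4]
wrist_force: [-2.5, -0.9, 5.4]
opening: 0.0102
grasp_force: 79.6
time: 20.72
ee_pos: [0.6094, 0.3062, 0.2275]
tcp_rot: [179.6, -0.1, 97.4]
wrist_force: [0.6, 0.1, -0.1]
opening: 0.0852
grasp_force: 0.0
t 20.77 TCP [0.609  0.306  0.2247] rpy [ 1.798e+02 -1.000e-01  9.750e+01] F [-0.2  0.5 -0.9] open 84.8
travel [-179.2  -82.7   24.7] twist z 0.319
```

View pics/w6.png

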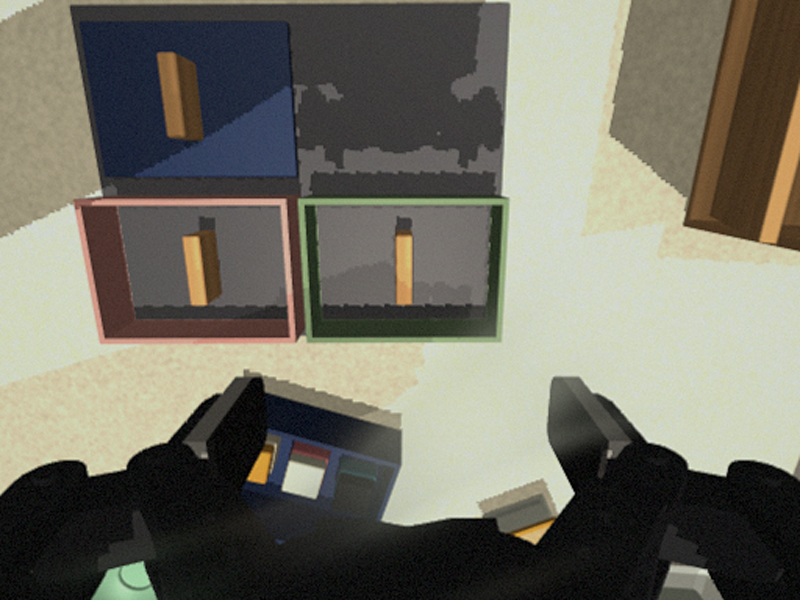

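All three are flat on the mat: lid (80–295, 20–185), pink tray (78–298, 198–342), green tray (300–508, 198–342). The base holds three jars: brass-capped at (260,462), white-capped at (305,475) and black-capped at (355,485).

```bash
python3 -c "
from h import *
o=bot.get_obs();print(o['q'].round(1),o['tcp_rot'])
goto(.5503,.1176,.20,79.2)"
```

```text
[ 26.7  24.1  32.4  98.    0.  109.2] [ 1.79768005e+02 -8.27207643e-02  9.74504458e+01]
t 20.77 TCP [0.609  0.306  0.2247] rpy [ 1.798e+02 -1.000e-01  9.750e+01] F [-0.2  0.5 -0.9] open 84.8
travel [-179.2  -82.7   24.7] twist z -1.252
```

```bash
python3 -m crank '[{"gripper":85,"travel":[-20,-9,0],"twist":[0,0,0]},{"gripper":85,"travel":[-40,-18,0],"twist":[0,0,0]},{"gripper":85,"travel":[-45,-20,10],"twist":[0,0,0]},{"gripper":85,"travel":[-45,-20,10],"twist":[0,0,0]},{"gripper":85,"travel":[-29,-15,5],"twist":[0,0,-0.1]},{"gripper":85,"travel":[0,0,0],"twist":[0,0,-0.18]},{"gripper":85,"travel":[0,0,0],"twist":[0,0,-0.18]},{"gripper":85,"travel":[0,0,0],"twist":[0,0,-0.18]},{"gripper":85,"travel":[0,0,0],"twist":[0,0,-0.18]},{"gripper":85,"travel":[0,0,0],"twist":[0,0,-0.18]},{"gripper":85,"travel":[0,0,0],"twist":[0,0,-0.18]},{"gripper":85,"travel":[0,0,0],"twist":[0,0,-0.08]}]'
python3 -m crank '[{"gripper":50,"travel":[0,0,0],"twist":[0,0,0]},{"gripper":50,"travel":[0,0,0],"twist":[0,0,0]}]'
python3 - <<'E'
from h import *
look('w7.png')
for s in(-.043,0,.043):
    goto(.5503+s*np.cos(np.radians(-10.8)),.1176+s*np.sin(np.radians(-10.8)),.009,79.2)
E
```

```text
time: 22.28
ee_pos: [0.5498, 0.1175, 0.1959]
tcp_rot: [-180.0, -0.1, 169.9]
wrist_force: [0.6, 0.2, 0.6]
opening: 0.0847
grasp_force: 0.0
time: 22.52
ee_pos: [0.5501, 0.1176, 0.1964]
tcp_rot: [-180.0, -0.0, 169.5]
wrist_force: [0.3, -0.2, 0.7]
opening: 0.0514
grasp_force: 0.0
t 22.57 TCP [0.5501 0.1176 0.1965] rpy [-180.    -0.   169.6] F [0.4 0.1 0.3] open 50.1
travel [ 42.8   0.3 187.5] twist z 0.006
t 22.57 TCP [0.5501 0.1176 0.1965] rpy [-180.    -0.   169.6] F [0.4 0.1 0.3] open 50.1
travel [ -0.2   0.  187.5] twist z 0.006
t 22.57 TCP [0.5501 0.1176 0.1965] rpy [-180.    -0.   169.6] F [0.4 0.1 0.3] open 50.1
travel [-43.2  -0.2 187.5] twist z 0.006
```

View pics/w7.png

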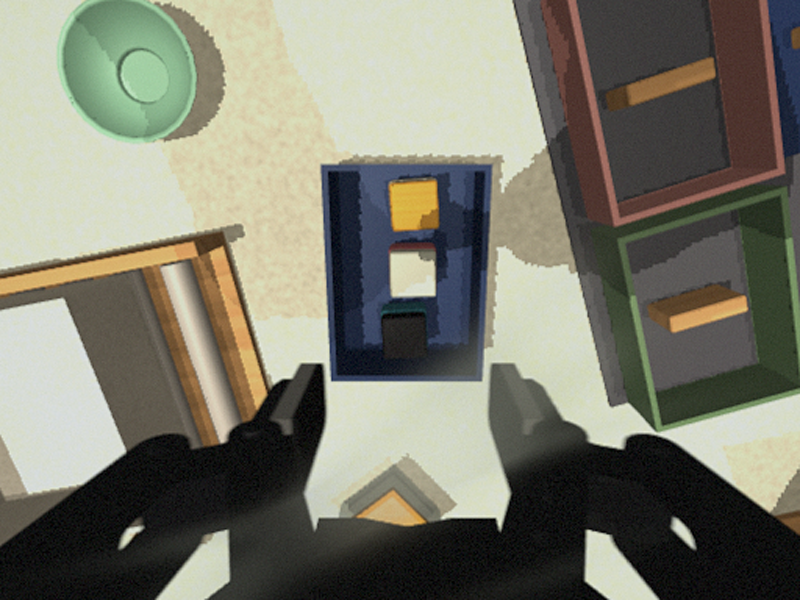

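The jars, seen square to the fingers, have brass cap at (414,205), white cap at (413,274) and black cap at (404,336).

```bash
python3 - <<'E'
from h import *
c,f=K('wrist')
for u,v in((414,205),(413,274),(404,336)):
    p=ray(c,f,u/1.5625,v/1.5625,.038);print(p.round(4));goto(p[0],p[1],.009,79.2)
E
```

```text
[0.5076 0.1306 0.038 ]
t 22.57 TCP [0.5501 0.1176 0.1965] rpy [-180.    -0.   169.6] F [0.4 0.1 0.3] open 50.1
travel [ 44.2   5.1 187.5] twist z 0.006
[0.5507 0.1221 0.038 ]
t 22.57 TCP [0.5501 0.1176 0.1965] rpy [-180.    -0.   169.6] F [0.4 0.1 0.3] open 50.1
travel [  0.3   4.6 187.5] twist z 0.006
[0.5915 0.1086 0.038 ]
t 22.57 TCP [0.5501 0.1176 0.1965] rpy [-180.    -0.   169.6] F [0.4 0.1 0.3] open 50.1
travel [-42.3  -1.4 187.5] twist z 0.006
```

```bash
python3 -m crank '[{"gripper":47,"travel":[-20,-1,20],"twist":[0,0,0]},{"gripper":47,"travel":[-22.5,0,30],"twist":[0,0,0]},{"gripper":47,"travel":[0,0,35],"twist":[0,0,0]},{"gripper":47,"travel":[0,0,35],"twist":[0,0,0]},{"gripper":47,"travel":[0,0,30],"twist":[0,0,0]},{"gripper":47,"travel":[0,0,22],"twist":[0,0,0]},{"gripper":47,"travel":[0,0,15],"twist":[0,0,0]},{"gripper":0,"travel":[0,0,0],"twist":[0,0,0]},{"gripper":0,"travel":[0,0,0],"twist":[0,0,0]},{"gripper":0,"travel":[0,0,0],"twist":[0,0,0]},{"gripper":0,"travel":[0,0,0],"twist":[0,0,0]},{"gripper":0,"travel":[0,0,0],"twist":[0,0,0]}]' 40
python3 -m crank '[{"gripper":0,"travel":[0,0,-10],"twist":[0,0,0]},{"gripper":0,"travel":[0,0,-30],"twist":[0,0,0]},{"gripper":0,"travel":[0,0,-45],"twist":[0,0,0]},{"gripper":0,"travel":[0,0,-45],"twist":[0,0,0]},{"gripper":0,"travel":[0,0,-45],"twist":[0,0,0]},{"gripper":0,"travel":[0,0,-20],"twist":[0,0,0]},{"gripper":0,"travel":[0,0,0],"twist":[0,0,0]}]' 40

```

```text
time: 24.08
ee_pos: [0.5921, 0.109, 0.0101]
tcp_rot: [180.0, 0.0, 169.6]
wrist_force: [-0.1, 0.3, -1.1]
opening: 0.0314
grasp_force: 41.8
time: 24.95
ee_pos: [0.5927, 0.1091, 0.2071]
tcp_rot: [179.9, 0.2, 169.6]
wrist_force: [-0.2, -0.3, -1.1]
opening: 0.0315
grasp_force: 41.9
```

```bash
python3 -c "
from h import *
goto(.636,-.132,.05,90)"
```

```text
t 24.95 TCP [0.5927 0.1091 0.2071] rpy [179.9   0.2 169.6] F [-0.2 -0.3 -1.1] open 31.5
travel [ -86.  -229.4  157.1] twist z -0.181
```

```bash
python3 -m crank '[{"gripper":0,"travel":[-10,-25,0],"twist":[0,0,0]},{"gripper":0,"travel":[-16,-43,0],"twist":[0,0,0]},{"gripper":0,"travel":[-16,-43,0],"twist":[0,0,0]},{"gripper":0,"travel":[-16,-43,0],"twist":[0,0,0]},{"gripper":0,"travel":[-16,-43,0],"twist":[0,0,0]},{"gripper":0,"travel":[-12,-32,0],"twist":[0,0,-0.09]},{"gripper":0,"travel":[0,0,0],"twist":[0,0,-0.09]},{"gripper":0,"travel":[0,0,0],"twist":[0,0,0]},{"gripper":0,"travel":[0,0,0],"twist":[0,0,0]}]' 40
python3 - <<'E'
from h import *
a=snap('scene','s8.png');b=snap('side','d8.png')
f=lambda i,x,y:cv2.resize(i[y:y+150,x:x+133],(399,450),interpolation=cv2.INTER_CUBIC)
cv2.imwrite('pics/v8.png',np.hstack([f(a,165,150),f(b,210,180)]))
goto(.636,-.132,.05,90)
E
```

```text
time: 26.08
ee_pos: [0.6351, -0.1313, 0.2041]
tcp_rot: [180.0, -0.1, 179.9]
wrist_force: [-0.4, 0.0, 0.0]
opening: 0.0318
grasp_force: 41.9
t 26.18 TCP [ 0.6353 -0.1312  0.2046] rpy [180.   -0.  179.9] F [ 0.7  0.5 -0.9] open 31.8
travel [ -0.7  -0.8 154.6] twist z -0.001
```

View pics/v8.png

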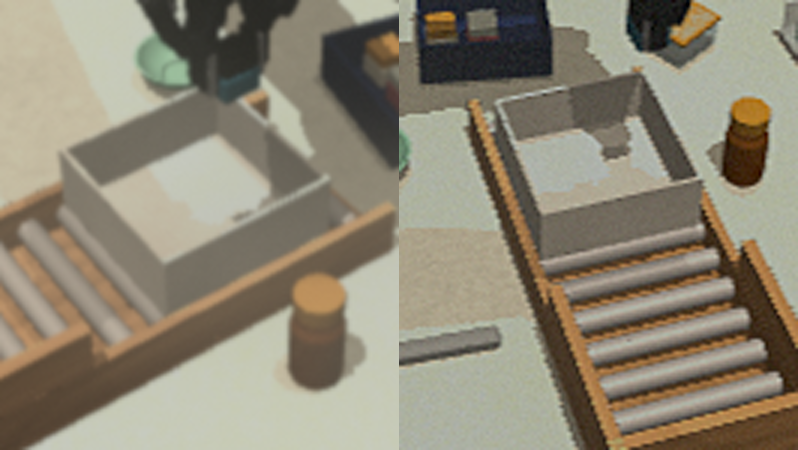

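The carton rim is in the left crop at (60,152), (165,263) and (330,182), and in the right crop at (496,100), (642,72), (702,180) and (540,217). The jar is still held.

```bash
python3 - <<'E'
from h import *
for n,ox,oy,P in(('scene',165,150,[(60,152),(165,263),(330,182)]),('side',210,180,[(97,100),(243,72),(303,180),(141,217)])):
    c,f=K(n); q=np.array([ray(c,f,ox+u/3,oy+v/3,.095)[:2] for u,v in P]);print(q.round(4))
    print(((q[0]+q[2])/2).round(4))
E
```

```text
[[ 0.5231 -0.2104]
 [ 0.6683 -0.2075]
 [ 0.6691 -0.0607]]
[ 0.5961 -0.1356]
[[ 0.5171 -0.0618]
 [ 0.661  -0.0627]
 [ 0.665  -0.2107]
 [ 0.5157 -0.2132]]
[ 0.5911 -0.1363]
```

```bash
python3 -m crank '[{"gripper":0,"travel":[0,-4.5,20],"twist":[0,0,0]},{"gripper":0,"travel":[0,0,30],"twist":[0,0,0]},{"gripper":0,"travel":[0,0,35],"twist":[0,0,0]},{"gripper":0,"travel":[0,0,30],"twist":[0,0,0]},{"gripper":0,"travel":[0,0,22],"twist":[0,0,0]},{"gripper":0,"travel":[0,0,14],"twist":[0,0,0]},{"gripper":0,"travel":[0,0,5],"twist":[0,0,0]},{"gripper":0,"travel":[0,0,1.5],"twist":[0,0,0]},{"gripper":0,"travel":[0,0,0],"twist":[0,0,0]},{"gripper":0,"travel":[0,0,0],"twist":[0,0,0]}]' 40

```

```text
time: 27.42
ee_pos: [0.6357, -0.1363, 0.048]
tcp_rot: [-180.0, 0.1, 180.0]
wrist_force: [-0.1, -0.4, -1.2]
opening: 0.0316
grasp_force: 41.9
```

```bash
python3 -m crank '[{"gripper":0,"travel":[0,0,1.2],"twist":[0,0,0]},{"gripper":0,"travel":[0,0,1],"twist":[0,0,0]},{"gripper":0,"travel":[0,0,0],"twist":[0,0,0]},{"gripper":0,"travel":[0,0,0],"twist":[0,0,0]}]'
python3 -m crank '[{"gripper":48,"travel":[0,0,0],"twist":[0,0,0]},{"gripper":48,"travel":[0,0,0],"twist":[0,0,0]},{"gripper":48,"travel":[0,0,0],"twist":[0,0,0]},{"gripper":48,"travel":[0,0,-20],"twist":[0,0,0]},{"gripper":48,"travel":[0,0,-40],"twist":[0,0,0]},{"gripper":48,"travel":[0,0,-45],"twist":[0,0,0]},{"gripper":48,"travel":[0,0,-40],"twist":[0,0,0]},{"gripper":48,"travel":[0,0,0],"twist":[0,0,0]}]'
python3 -c "
from h import *
goto(.5507,.1216,.0095,79.2)"
```

```text
time: 27.92
ee_pos: [0.6354, -0.1362, 0.0451]
tcp_rot: [180.0, -0.0, 180.0]
wrist_force: [0.7, -0.0, -0.3]
opening: 0.0315
grasp_force: 41.9
time: 28.92
ee_pos: [0.6367, -0.1365, 0.1958]
tcp_rot: [-179.9, 0.4, 180.0]
wrist_force: [0.1, 0.3, -0.1]
opening: 0.0482
grasp_force: 0.0
t 28.93 TCP [ 0.6367 -0.1365  0.1958] rpy [-179.9    0.4  180. ] F [ 0.1  0.3 -0.1] open 48.2
travel [ 86.3 258.  186.3] twist z 0.188
```

```bash
python3 -m crank '[{"gripper":47,"travel":[8,30,0],"twist":[0,0,0]},{"gripper":47,"travel":[15,45,0],"twist":[0,0,0]},{"gripper":47,"travel":[15,45,0],"twist":[0,0,0]},{"gripper":47,"travel":[15,45,0],"twist":[0,0,0]},{"gripper":47,"travel":[15,45,0],"twist":[0,0,0]},{"gripper":47,"travel":[18,48,0],"twist":[0,0,0.094]},{"gripper":47,"travel":[0,0,0],"twist":[0,0,0.094]},{"gripper":47,"travel":[0,0,0],"twist":[0,0,0]},{"gripper":47,"travel":[0,0,0],"twist":[0,0,0]}]'
python3 -c "
from h import *
goto(.5507,.1216,.0095,79.2);c,f,_=look('w9.png',1.0)
im=cv2.imread('pics/w9.png');cv2.imwrite('pics/w9c.png',cv2.resize(im[80:290,140:380],None,fx=2,fy=2))"
```

```text
time: 30.05
ee_pos: [0.5496, 0.1214, 0.1901]
tcp_rot: [-180.0, -0.0, 169.3]
wrist_force: [-0.1, -0.2, 0.6]
opening: 0.047
grasp_force: 0.0
t 30.05 TCP [0.5496 0.1214 0.1901] rpy [-180.    -0.   169.3] F [-0.1 -0.2  0.6] open 47.0
travel [ -1.    0.4 180.6] twist z 0.001
```

View pics/w9c.png

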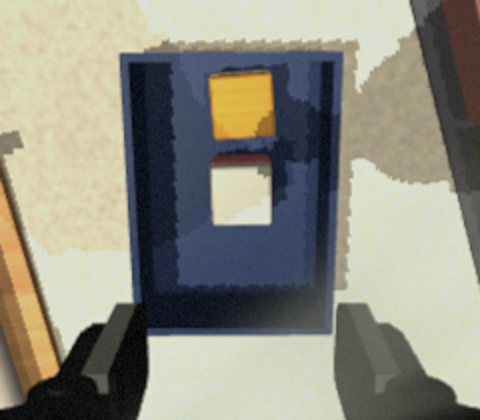

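The white jar is centred between the fingers at (242,195) in the crop, so I descend and grasp.

```bash
python3 -m crank '[{"gripper":47,"travel":[-1,0,20],"twist":[0,0,0]},{"gripper":47,"travel":[0,0,40],"twist":[0,0,0]},{"gripper":47,"travel":[0,0,40],"twist":[0,0,0]},{"gripper":47,"travel":[0,0,40],"twist":[0,0,0]},{"gripper":47,"travel":[0,0,24],"twist":[0,0,0]},{"gripper":47,"travel":[0,0,15],"twist":[0,0,0]},{"gripper":0,"travel":[0,0,0],"twist":[0,0,0]},{"gripper":0,"travel":[0,0,0],"twist":[0,0,0]},{"gripper":0,"travel":[0,0,0],"twist":[0,0,0]},{"gripper":0,"travel":[0,0,0],"twist":[0,0,0]},{"gripper":0,"travel":[0,0,0],"twist":[0,0,0]}]' 40
python3 -m crank '[{"gripper":0,"travel":[0,0,-10],"twist":[0,0,0]},{"gripper":0,"travel":[0,0,-30],"twist":[0,0,0]},{"gripper":0,"travel":[0,0,-45],"twist":[0,0,0]},{"gripper":0,"travel":[0,0,-45],"twist":[0,0,0]},{"gripper":0,"travel":[0,0,-45],"twist":[0,0,0]},{"gripper":0,"travel":[0,0,-10],"twist":[0,0,0]},{"gripper":0,"travel":[0,0,0],"twist":[0,0,0]}]' 40
python3 -c "
from h import *
goto(.593,-.136,.046,90)"
```

```text
time: 31.48
ee_pos: [0.5507, 0.1217, 0.0114]
tcp_rot: [180.0, 0.0, 169.2]
wrist_force: [0.4, 0.8, -1.3]
opening: 0.0315
grasp_force: 42.2
time: 32.35
ee_pos: [0.5508, 0.1217, 0.1966]
tcp_rot: [180.0, 0.1, 169.2]
wrist_force: [-1.0, 0.2, -0.5]
opening: 0.031
grasp_force: 42.3
t 32.35 TCP [0.5508 0.1217 0.1966] rpy [1.800e+02 1.000e-01 1.692e+02] F [-1.   0.2 -0.5] open 31.0
travel [ -89.8 -245.2  150.6] twist z -0.189
```

```bash
python3 -m crank '[{"gripper":0,"travel":[-10,-30,0],"twist":[0,0,0]},{"gripper":0,"travel":[-16,-43,0],"twist":[0,0,0]},{"gripper":0,"travel":[-16,-43,0],"twist":[0,0,0]},{"gripper":0,"travel":[-16,-43,0],"twist":[0,0,0]},{"gripper":0,"travel":[-16,-43,0],"twist":[0,0,0]},{"gripper":0,"travel":[-16,-43,0],"twist":[0,0,-0.095]},{"gripper":0,"travel":[0,0,0],"twist":[0,0,-0.094]},{"gripper":0,"travel":[0,0,0],"twist":[0,0,0]},{"gripper":0,"travel":[0,0,0],"twist":[0,0,0]}]' 40
python3 -c "
from h import *
goto(.593,-.136,.0464,90)"
```

```text
time: 33.48
ee_pos: [0.5927, -0.1354, 0.1952]
tcp_rot: [180.0, -0.1, 179.9]
wrist_force: [-0.5, -0.9, -1.4]
opening: 0.0316
grasp_force: 42.2
t 33.48 TCP [ 0.5927 -0.1354  0.1952] rpy [ 1.800e+02 -1.000e-01  1.799e+02] F [-0.5 -0.9 -1.4] open 31.6
travel [ -0.3  -0.6 148.8] twist z -0.001
```

```bash
python3 -m crank '[{"gripper":0,"travel":[0,-0.6,20],"twist":[0,0,0]},{"gripper":0,"travel":[0,0,30],"twist":[0,0,0]},{"gripper":0,"travel":[0,0,35],"twist":[0,0,0]},{"gripper":0,"travel":[0,0,30],"twist":[0,0,0]},{"gripper":0,"travel":[0,0,18],"twist":[0,0,0]},{"gripper":0,"travel":[0,0,10],"twist":[0,0,0]},{"gripper":0,"travel":[0,0,4],"twist":[0,0,0]},{"gripper":0,"travel":[0,0,1.5],"twist":[0,0,0]},{"gripper":0,"travel":[0,0,0.5],"twist":[0,0,0]},{"gripper":0,"travel":[0,0,0],"twist":[0,0,0]},{"gripper":0,"travel":[0,0,0],"twist":[0,0,0]}]' 40

```

```text
time: 34.85
ee_pos: [0.5931, -0.1365, 0.0474]
tcp_rot: [-180.0, 0.0, -180.0]
wrist_force: [0.2, -0.1, -0.8]
opening: 0.0317
grasp_force: 42.3
```

```bash
python3 -m crank '[{"gripper":0,"travel":[0,0,1],"twist":[0,0,0]},{"gripper":0,"travel":[0,0,0.5],"twist":[0,0,0]},{"gripper":0,"travel":[0,0,0],"twist":[0,0,0]}]'
python3 -m crank '[{"gripper":48,"travel":[0,0,0],"twist":[0,0,0]},{"gripper":48,"travel":[0,0,0],"twist":[0,0,0]},{"gripper":48,"travel":[0,0,0],"twist":[0,0,0]},{"gripper":48,"travel":[0,0,-20],"twist":[0,0,0]},{"gripper":48,"travel":[0,0,-40],"twist":[0,0,0]},{"gripper":48,"travel":[0,0,-45],"twist":[0,0,0]},{"gripper":48,"travel":[0,0,-40],"twist":[0,0,0]},{"gripper":48,"travel":[0,0,0],"twist":[0,0,0]}]'
python3 -c "
from h import *
goto(.5078,.1302,.0095,79.2)"
```

```text
time: 35.22
ee_pos: [0.5929, -0.1365, 0.0455]
tcp_rot: [180.0, -0.0, -180.0]
wrist_force: [-0.7, -0.1, -0.9]
opening: 0.0316
grasp_force: 42.3
time: 36.22
ee_pos: [0.5943, -0.1368, 0.1944]
tcp_rot: [-179.9, 0.3, -180.0]
wrist_force: [0.6, 0.3, -1.0]
opening: 0.0479
grasp_force: 0.0
t 36.23 TCP [ 0.5943 -0.1368  0.1944] rpy [-179.9    0.3 -180. ] F [ 0.6  0.3 -1. ] open 47.9
travel [ 86.5 267.  184.9] twist z 0.189
```

```bash
python3 -m crank '[{"gripper":47,"travel":[8,35,0],"twist":[0,0,0]},{"gripper":47,"travel":[15,46,0],"twist":[0,0,0]},{"gripper":47,"travel":[15,46,0],"twist":[0,0,0]},{"gripper":47,"travel":[15,46,0],"twist":[0,0,0]},{"gripper":47,"travel":[15,46,0],"twist":[0,0,0]},{"gripper":47,"travel":[18,48,0],"twist":[0,0,0.095]},{"gripper":47,"travel":[0,0,0],"twist":[0,0,0.094]},{"gripper":47,"travel":[0,0,0],"twist":[0,0,0]},{"gripper":47,"travel":[0,0,0],"twist":[0,0,0]}]'
python3 -c "
from h import *
c,f,_=look('w10.png',1.0)
im=cv2.imread('pics/w10.png')
m=cv2.inRange(cv2.cvtColor(im,cv2.COLOR_BGR2HSV),(12,120,90),(30,255,255));k=np.zeros_like(m);u,v=proj(c,f,[.5078,.1302,.038]);cv2.circle(k,(int(u),int(v)),40,255,-1);m&=k
y,x=np.where(m);r=cv2.minAreaRect(np.c_[x,y].astype(np.float32));print(r);p=ray(c,f,*r[0],.038);print(p);goto(p[0],p[1]-.0005,.0095,79.2)"
```

```text
time: 37.35
ee_pos: [0.5069, 0.1301, 0.19]
tcp_rot: [-180.0, -0.0, 169.3]
wrist_force: [0.7, -0.8, 0.1]
opening: 0.0473
grasp_force: 0.0
((260.2529296875, 176.78823852539062), (30.601903915405273, 30.141727447509766), 85.60128784179688)
[0.50668599 0.13054877 0.038     ]
t 37.4 TCP [0.507  0.1299 0.1901] rpy [-180.    -0.   169.2] F [ 0.9  0.  -0.1] open 46.9
travel [  0.3   0.  180.6] twist z 0.0
```

```bash
python3 -m crank '[{"gripper":47,"travel":[0,0,20],"twist":[0,0,0]},{"gripper":47,"travel":[0,0,40],"twist":[0,0,0]},{"gripper":47,"travel":[0,0,40],"twist":[0,0,0]},{"gripper":47,"travel":[0,0,40],"twist":[0,0,0]},{"gripper":47,"travel":[0,0,24],"twist":[0,0,0]},{"gripper":47,"travel":[0,0,15],"twist":[0,0,0]},{"gripper":0,"travel":[0,0,0],"twist":[0,0,0]},{"gripper":0,"travel":[0,0,0],"twist":[0,0,0]},{"gripper":0,"travel":[0,0,0],"twist":[0,0,0]},{"gripper":0,"travel":[0,0,0],"twist":[0,0,0]},{"gripper":0,"travel":[0,0,0],"twist":[0,0,0]}]' 40
python3 -m crank '[{"gripper":0,"travel":[0,0,-10],"twist":[0,0,0]},{"gripper":0,"travel":[0,0,-30],"twist":[0,0,0]},{"gripper":0,"travel":[0,0,-45],"twist":[0,0,0]},{"gripper":0,"travel":[0,0,-45],"twist":[0,0,0]},{"gripper":0,"travel":[0,0,-45],"twist":[0,0,0]},{"gripper":0,"travel":[0,0,-10],"twist":[0,0,0]},{"gripper":0,"travel":[0,0,0],"twist":[0,0,0]}]' 40
python3 -c "
from h import *
goto(.550,-.136,.046,90)"
```

```text
time: 38.78
ee_pos: [0.5071, 0.1306, 0.0119]
tcp_rot: [180.0, 0.0, 169.2]
wrist_force: [-0.1, 0.2, -0.6]
opening: 0.0321
grasp_force: 41.2
time: 39.65
ee_pos: [0.5072, 0.1306, 0.1971]
tcp_rot: [180.0, 0.1, 169.2]
wrist_force: [0.6, 0.6, -1.2]
opening: 0.032
grasp_force: 41.3
t 39.65 TCP [0.5072 0.1306 0.1971] rpy [1.800e+02 1.000e-01 1.692e+02] F [ 0.6  0.6 -1.2] open 32.0
travel [ -92.1 -253.8  151.1] twist z -0.189
```

```bash
python3 -m crank '[{"gripper":0,"travel":[-12,-34,0],"twist":[0,0,0]},{"gripper":0,"travel":[-16,-44,0],"twist":[0,0,0]},{"gripper":0,"travel":[-16,-44,0],"twist":[0,0,0]},{"gripper":0,"travel":[-16,-44,0],"twist":[0,0,0]},{"gripper":0,"travel":[-16,-44,0],"twist":[0,0,0]},{"gripper":0,"travel":[-16,-44,0],"twist":[0,0,-0.095]},{"gripper":0,"travel":[0,0,0],"twist":[0,0,-0.094]},{"gripper":0,"travel":[0,0,0],"twist":[0,0,0]},{"gripper":0,"travel":[0,0,0],"twist":[0,0,0]}]' 40
python3 -c "
from h import *
goto(.550,-.136,.0469,90)"
```

```text
time: 40.78
ee_pos: [0.5493, -0.1357, 0.1957]
tcp_rot: [180.0, -0.1, 179.9]
wrist_force: [-0.5, -0.2, -0.7]
opening: 0.0319
grasp_force: 41.3
t 40.77 TCP [ 0.5493 -0.1357  0.1957] rpy [ 1.800e+02 -1.000e-01  1.799e+02] F [-0.5 -0.2 -0.7] open 31.9
travel [ -0.7  -0.3 148.8] twist z -0.001
```

```bash
python3 -m crank '[{"gripper":0,"travel":[-0.5,-0.5,20],"twist":[0,0,0]},{"gripper":0,"travel":[0,0,30],"twist":[0,0,0]},{"gripper":0,"travel":[0,0,35],"twist":[0,0,0]},{"gripper":0,"travel":[0,0,30],"twist":[0,0,0]},{"gripper":0,"travel":[0,0,18],"twist":[0,0,0]},{"gripper":0,"travel":[0,0,10],"twist":[0,0,0]},{"gripper":0,"travel":[0,0,4],"twist":[0,0,0]},{"gripper":0,"travel":[0,0,1.5],"twist":[0,0,0]},{"gripper":0,"travel":[0,0,0.5],"twist":[0,0,0]},{"gripper":0,"travel":[0,0,0],"twist":[0,0,0]},{"gripper":0,"travel":[0,0,0],"twist":[0,0,0]}]' 40
python3 -m crank '[{"gripper":0,"travel":[0,0,1],"twist":[0,0,0]},{"gripper":0,"travel":[0,0,0.5],"twist":[0,0,0]},{"gripper":0,"travel":[0,0,0],"twist":[0,0,0]}]'

```

```text
time: 42.15
ee_pos: [0.5503, -0.1368, 0.0479]
tcp_rot: [-180.0, 0.0, -180.0]
wrist_force: [0.2, 0.7, -0.5]
opening: 0.0318
grasp_force: 41.3
time: 42.52
ee_pos: [0.5501, -0.1368, 0.046]
tcp_rot: [180.0, -0.0, -180.0]
wrist_force: [1.5, -0.1, -1.0]
opening: 0.0325
grasp_force: 41.3
```

```bash
python3 -m crank '[{"gripper":48,"travel":[0,0,0],"twist":[0,0,0]},{"gripper":48,"travel":[0,0,0],"twist":[0,0,0]},{"gripper":48,"travel":[0,0,0],"twist":[0,0,0]},{"gripper":48,"travel":[0,0,-20],"twist":[0,0,0]},{"gripper":48,"travel":[0,0,-40],"twist":[0,0,0]},{"gripper":48,"travel":[0,0,-45],"twist":[0,0,0]},{"gripper":48,"travel":[0,0,-40],"twist":[0,0,0]},{"gripper":0,"travel":[-20,20,0],"twist":[0,0,0]},{"gripper":0,"travel":[-20,20,0],"twist":[0,0,0]},{"gripper":0,"travel":[0,0,0],"twist":[0,0,0]},{"gripper":0,"travel":[0,0,0],"twist":[0,0,0]}]'
python3 -c "
from h import *
look('w11.png')
goto(.593,-.03,.09,90)"
```

```text
time: 43.9
ee_pos: [0.5898, -0.0969, 0.191]
tcp_rot: [-180.0, -0.0, -180.0]
wrist_force: [0.2, -0.2, -0.6]
opening: 0.0001
grasp_force: 0.0
t 43.95 TCP [ 0.5897 -0.0972  0.1911] rpy [-180.   -0.  180.] F [ 0.1 -0.1 -0.1] open 0.2
travel [ -3.3  67.2 101.1] twist z -0.0
```

View pics/w11.png

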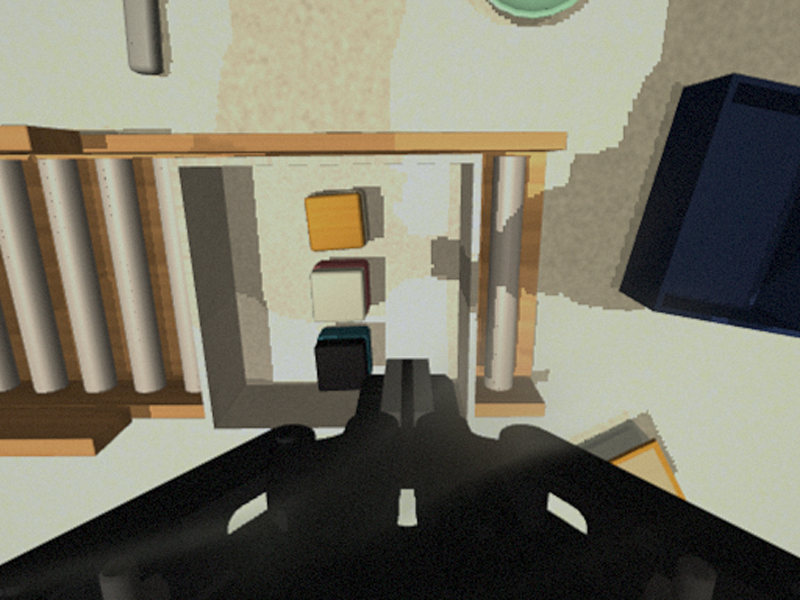

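The three jars stand in the carton at (335,220), (340,290) and (343,362), and the base is empty. Now I move the closed fingers behind the carton's +y wall.

```bash
python3 -m crank '[{"gripper":0,"travel":[-3,25,0],"twist":[0,0,0]},{"gripper":0,"travel":[0,30,0],"twist":[0,0,0]},{"gripper":0,"travel":[0,12,0],"twist":[0,0,0]},{"gripper":0,"travel":[0,0,0],"twist":[0,0,0]},{"gripper":0,"travel":[0,0,30],"twist":[0,0,0]},{"gripper":0,"travel":[0,0,40],"twist":[0,0,0]},{"gripper":0,"travel":[0,0,40],"twist":[0,0,0]},{"gripper":0,"travel":[0,0,25],"twist":[0,0,0]},{"gripper":0,"travel":[0,0,0],"twist":[0,0,0]}]'
python3 -m crank '[{"gripper":0,"travel":[0,-4,0],"twist":[0,0,0]},{"gripper":0,"travel":[0,-6,0],"twist":[0,0,0]},{"gripper":0,"travel":[0,-6,0],"twist":[0,0,0]},{"gripper":0,"travel":[0,-6,0],"twist":[0,0,0]},{"gripper":0,"travel":[0,-6,0],"twist":[0,0,0]},{"gripper":0,"travel":[0,-6,0],"twist":[0,0,0]},{"gripper":0,"travel":[0,-6,0],"twist":[0,0,0]},{"gripper":0,"travel":[0,-6,0],"twist":[0,0,0]},{"gripper":0,"travel":[0,-8,0],"twist":[0,0,0]},{"gripper":0,"travel":[0,-8,0],"twist":[0,0,0]},{"gripper":0,"travel":[0,-8,0],"twist":[0,0,0]},{"gripper":0,"travel":[0,-8,0],"twist":[0,0,0]}]'

```

```text
time: 45.08
ee_pos: [0.5917, -0.0308, 0.0542]
tcp_rot: [-180.0, -0.2, 179.9]
wrist_force: [0.4, 0.1, 0.3]
opening: -0.0001
grasp_force: 0.0
time: 46.58
ee_pos: [0.5939, -0.1082, 0.0569]
tcp_rot: [-180.0, 0.1, -180.0]
wrist_force: [2.8, 1.4, 6.3]
opening: 0.0003
grasp_force: 2.7
```

```bash
python3 - <<'E'
from h import *
a=snap('scene','s9.png');b=snap('side','d9.png')
f=lambda i,x,y:cv2.resize(i[y:y+200,x:x+133],(399,600),interpolation=cv2.INTER_CUBIC)
cv2.imwrite('pics/v9.png',np.hstack([f(a,165,130),f(b,210,150)]))
o=bot.get_obs();print(o['ee_pos'],o['wrist_force'],o['torque'])
E
```

```text
[ 0.59349012 -0.10871984  0.05657665] [ 2.09562767 -0.58611748  4.13157079] [-0.07274322 -0.19071317 -0.01163626]
```

View pics/v9.png

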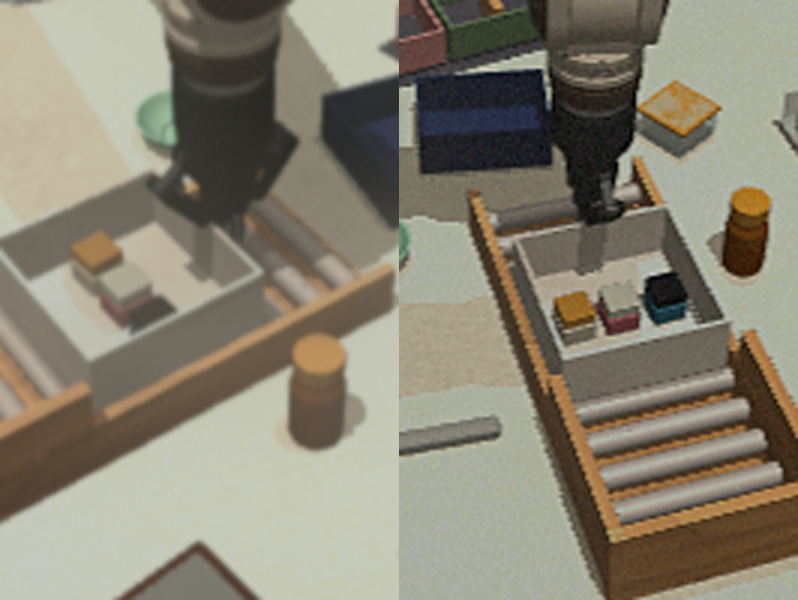

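The carton has rolled on with the three jars upright inside. A grey shape at (200,245) looks like a finger or its shadow, so I check the carton's position against the finger's.

```bash
python3 - <<'E'
from h import *
for n,ox,oy,P,z in(('scene',165,130,[(95,390-26),(262,270),(150,175)],.095),('side',210,150,[(515-399,241),(665-399,210),(730-399,323),(562-399,358)],.095),('side',210,150,[(576-399,305),(618-399,295),(664-399,284)],.073)):
    c,f=K(n); print(n,np.array([ray(c,f,ox+u/3,oy+v/3,z)[:2] for u,v in P]).round(4).tolist())
c,f=K('side');print('tip px in crop',(proj(c,f,bot.get_obs()['ee_pos'])-[210,150])*3+[399,0])
c,f=K('scene');print('tip px in crop',(proj(c,f,bot.get_obs()['ee_pos'])-[165,130])*3)
E
```

```text
scene [[0.6732, -0.2677], [0.6642, -0.1202], [0.5256, -0.1305]]
side [[0.5163, -0.1309], [0.6596, -0.1305], [0.6656, -0.2751], [0.5173, -0.2724]]
side [[0.5524, -0.2007], [0.5917, -0.1996], [0.6354, -0.1984]]
tip px in crop [588.14998188 237.37204956]
tip px in crop [221.37556927 247.64244652]
```

The jars are still centred in the carton (y ≈ -0.20) and the finger is against the outside of its +y wall, so the grey shape is a shadow. I keep pushing.

```bash
python3 -m crank '[{"gripper":0,"travel":[0,-6,0],"twist":[0,0,0]},{"gripper":0,"travel":[0,-8,0],"twist":[0,0,0]},{"gripper":0,"travel":[0,-10,0],"twist":[0,0,0]},{"gripper":0,"travel":[0,-10,0],"twist":[0,0,0]},{"gripper":0,"travel":[0,-10,0],"twist":[0,0,0]},{"gripper":0,"travel":[0,-10,0],"twist":[0,0,0]},{"gripper":0,"travel":[0,-10,0],"twist":[0,0,0]},{"gripper":0,"travel":[0,-10,0],"twist":[0,0,0]},{"gripper":0,"travel":[0,-10,0],"twist":[0,0,0]},{"gripper":0,"travel":[0,-8,0],"twist":[0,0,0]},{"gripper":0,"travel":[0,-8,0],"twist":[0,0,0]},{"gripper":0,"travel":[0,-8,0],"twist":[0,0,0]}]'
python3 -m crank '[{"gripper":0,"travel":[0,-6,0],"twist":[0,0,0]},{"gripper":0,"travel":[0,-6,0],"twist":[0,0,0]},{"gripper":0,"travel":[0,-5,0],"twist":[0,0,0]},{"gripper":0,"travel":[0,-5,0],"twist":[0,0,0]},{"gripper":0,"travel":[0,-4,0],"twist":[0,0,0]},{"gripper":0,"travel":[0,-4,0],"twist":[0,0,0]}]'
```

```text
time: 48.18
ee_pos: [0.5937, -0.2162, 0.0565]
tcp_rot: [-180.0, 0.1, -180.0]
wrist_force: [4.6, 1.2, 5.5]
opening: 0.0004
grasp_force: 2.7
time: 48.92
ee_pos: [0.5936, -0.246, 0.0564]
tcp_rot: [-180.0, 0.1, -180.0]
wrist_force: [4.7, 0.5, 5.8]
opening: 0.0005
grasp_force: 2.6
```

Next, small steps until the force in y rises.

```bash
for i in 1; do :; done; python3 -m crank '[{"gripper":0,"travel":[0,-4,0],"twist":[0,0,0]},{"gripper":0,"travel":[0,-4,0],"twist":[0,0,0]},{"gripper":0,"travel":[0,-3,0],"twist":[0,0,0]},{"gripper":0,"travel":[0,-3,0],"twist":[0,0,0]},{"gripper":0,"travel":[0,0,0],"twist":[0,0,0]}]'
python3 -m crank '[{"gripper":0,"travel":[0,-3,0],"twist":[0,0,0]},{"gripper":0,"travel":[0,-3,0],"twist":[0,0,0]},{"gripper":0,"travel":[0,-2,0],"twist":[0,0,0]},{"gripper":0,"travel":[0,0,0],"twist":[0,0,0]}]'
```

```text
time: 49.55
ee_pos: [0.5934, -0.2602, 0.0563]
tcp_rot: [-180.0, 0.0, -180.0]
wrist_force: [2.7, 0.9, 5.8]
opening: 0.0
grasp_force: 2.3
time: 50.05
ee_pos: [0.5933, -0.2677, 0.0563]
tcp_rot: [180.0, 0.0, -180.0]
wrist_force: [2.2, 2.1, 6.4]
opening: -0.0
grasp_force: 2.9
```

```bash
python3 -m crank '[{"gripper":0,"travel":[0,-2,0],"twist":[0,0,0]},{"gripper":0,"travel":[0,-2,0],"twist":[0,0,0]},{"gripper":0,"travel":[0,0,0],"twist":[0,0,0]}]'
python3 -m crank '[{"gripper":0,"travel":[0,-2,0],"twist":[0,0,0]},{"gripper":0,"travel":[0,-2,0],"twist":[0,0,0]},{"gripper":0,"travel":[0,0,0],"twist":[0,0,0]}]'
```

```text
time: 50.42
ee_pos: [0.5937, -0.2686, 0.0563]
tcp_rot: [179.7, 0.0, -179.8]
wrist_force: [3.9, 18.6, 8.7]
opening: -0.0003
grasp_force: 8.2
time: 50.8
ee_pos: [0.594, -0.2695, 0.0566]
tcp_rot: [179.4, 0.1, -179.7]
wrist_force: [3.8, 33.6, 12.9]
opening: 0.0001
grasp_force: 14.4
```

The force jump to 33 N shows the carton is against the stop. I back off gently and rise.

```bash
python3 -m crank '[{"gripper":0,"travel":[0,4,0],"twist":[0,0,0]},{"gripper":0,"travel":[0,4,0],"twist":[0,0,0]},{"gripper":0,"travel":[0,10,0],"twist":[0,0,0]},{"gripper":0,"travel":[0,20,0],"twist":[0,0,0]},{"gripper":0,"travel":[0,0,-40],"twist":[0,0,0]},{"gripper":0,"travel":[0,0,-50],"twist":[0,0,0]},{"gripper":0,"travel":[0,0,-50],"twist":[0,0,0]},{"gripper":0,"travel":[0,0,-40],"twist":[0,0,0]},{"gripper":0,"travel":[50,40,0],"twist":[0,0,0]},{"gripper":0,"travel":[50,40,0],"twist":[0,0,0]},{"gripper":0,"travel":[40,0,0],"twist":[0,0,0]},{"gripper":0,"travel":[0,0,0],"twist":[0,0,0]}]'
python3 - <<'E'
from h import *
a=snap('scene','s10.png');b=snap('side','d10.png')
cv2.imwrite('pics/v10.png',np.hstack([cv2.resize(a[90:350,60:440],(400,273)),cv2.resize(b[90:360,130:400],(400,400))[:273]]) if 0 else np.vstack([cv2.resize(a[100:330,70:440],(480,298)),cv2.resize(b[120:355,130:500],(480,302))]))
E
```

```text
time: 52.3
ee_pos: [0.4534, -0.1585, 0.2367]
tcp_rot: [-180.0, 0.0, -180.0]
wrist_force: [-0.2, -0.0, -0.8]
opening: -0.0001
grasp_force: 0.0
```

View pics/v10.png

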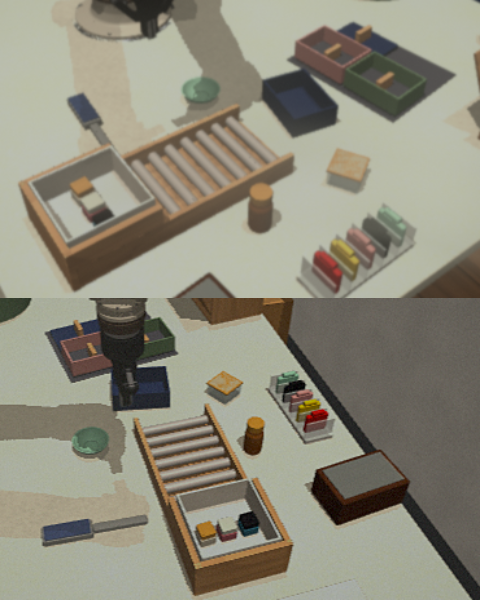

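The carton is home in the bay (upper crop (30–160, 150–250)) with three upright jars. The mat items need checking, because the lid, at (365,35), may have been knocked.

```bash
python3 - <<'E'
from h import *
im=cv2.imread('pics/s10.png');c,f=K('scene')
x0,y0=285,105
big=cv2.resize(im[y0:y0+100,x0:x0+145],None,fx=5.5,fy=5.5,interpolation=cv2.INTER_CUBIC)
n=np.radians(7.5);R=np.array([[np.cos(n),-np.sin(n)],[np.sin(n),np.cos(n)]])
for (x,y),z in(((.4495,.3982),.015),((.4645,.2863),.053),((.6086,.3058),.053)):
    q=[(x,y)+R@[a,b] for a,b in((-.069,-.05),(.069,-.05),(.069,.05),(-.069,.05))]
    pts=np.array([(proj(c,f,[*p,z])+.5-[x0,y0])*5.5 for p in q],np.int32)
    cv2.polylines(big,[pts],True,(0,255,255),1)
cv2.imwrite('pics/v11.png',big);print(big.shape)
E
```

```text
(550, 798, 3)
```

View pics/v11.png

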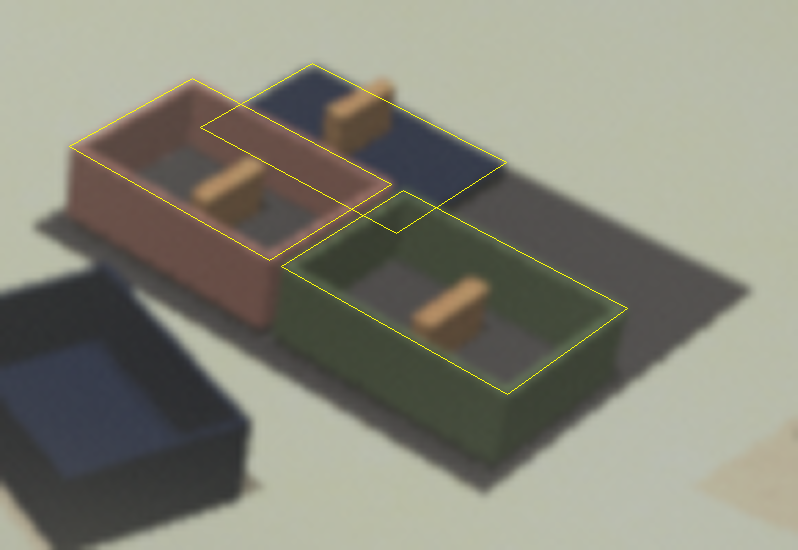

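```bash
python3 - <<'E'
from h import *
for n in('side','scene'):
    im=cv2.cvtColor(cv2.imread(f'pics/{"d" if n=="side" else "s"}10.png'),cv2.COLOR_BGR2GRAY);c,f=K(n)
    for a,b in((-.31,-.265),(-.445,-.415)):
        ys=np.arange(a,b,.0025);P=np.array([np.mean([proj(c,f,[x,y,.095 if a>-.4 else .09]) for x in(.57,)],0) for y in ys],np.float32)
        v=np.mean([cv2.remap(im,np.array([[proj(c,f,[x,y,.095 if a>-.4 else .09]) for y in ys]],np.float32),None,1)[0] for x in np.linspace(.55,.64,12)],0)
        print(n,list(zip(ys.round(4).tolist(),v.round().astype(int).tolist())))
E
```

```text
side [(-0.31, 103), (-0.3075, 104), (-0.305, 104), (-0.3025, 103), (-0.3, 103), (-0.2975, 103), (-0.295, 103), (-0.2925, 102), (-0.29, 99), (-0.2875, 119), (-0.285, 166), (-0.2825, 153), (-0.28, 98), (-0.2775, 63), (-0.275, 59), (-0.2725, 79), (-0.27, 105), (-0.2675, 125)]
side [(-0.445, 129), (-0.4425, 137), (-0.44, 135), (-0.4375, 136), (-0.435, 116), (-0.4325, 93), (-0.43, 126), (-0.4275, 174), (-0.425, 175), (-0.4225, 173), (-0.42, 172), (-0.4175, 173), (-0.415, 172)]
scene [(-0.31, 151), (-0.3075, 140), (-0.305, 122), (-0.3025, 114), (-0.3, 115), (-0.2975, 116), (-0.295, 116), (-0.2925, 116), (-0.29, 119), (-0.2875, 139), (-0.285, 162), (-0.2825, 149), (-0.28, 121), (-0.2775, 123), (-0.275, 135), (-0.2725, 144), (-0.27, 149), (-0.2675, 149)]
scene [(-0.445, 116), (-0.4425, 143), (-0.44, 147), (-0.4375, 146), (-0.435, 141), (-0.4325, 143), (-0.43, 169), (-0.4275, 153), (-0.425, 127), (-0.4225, 129), (-0.42, 149), (-0.4175, 162), (-0.415, 164)]
```

```bash
python3 -c "
from workcell import bot
print(bot.job_done())"
```

```text
the job is handed in; nothing more can be done
None
```

I've handed the job in: the lid and both trays lie flat on the mat, all three jars stand upright in the carton, and the carton is pushed home against the bay's stop, with the robot clear of everything at about 52 s on its clock.

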